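# Change over the plaques on the glue-curing mat

### The arm

A 6-joint arm with a two-finger parallel gripper is mounted at the origin on the work surface. World frame = base frame: x ahead of the robot, y to its left, z up, the work surface at z = 0. Lengths are in m, angles in rad, forces in N, time in s.
With the tool pointing down it reaches from about 0.35 to 0.975 m from the base axis. Payload 4.9 kg.
Tool frame: the origin (TCP) lies midway between the tips of the shut fingers; the grasp point (between the pads) lies 19 mm behind it; z points along the fingers, y is the direction in which the jaws open and shut (so a half turn about z gives the same grasp; the last joint's range is limited). The gripper opens to 85 mm and grips with 20 to 120 N. Pads are 22 mm wide; open, the fingers measure 114 mm over their backs; the gripper's body (76 mm by 85 mm) begins 54 mm behind the grasp point. The pads swing forward as they close: fully open they stand 13 mm farther back than shut.
Start: joints at [-1.279, 0.053, 1.613, -0, 1.476, -0.119], TCP at [0.25, -0.573, 0.231] pointing down, gripper open.
Joint ranges: [-3.01, 3.01], [-1.01, 2.22], [0.06, 2.58], [-1.02, 4.17], [0.09, 2.62], [-3.14, 3.14]. Speed limits (rad/s): [2.57, 2.57, 3.14, 3.14, 3.14, 3.14].

### API

Orientations are given as a unit quaternion [w, x, y, z].
In Python, from plant import manip gives the robot as it stands. The module is installed in compiled form; this text tells all that it offers.
- The arm moves only by the tool move_arm, never from a script. Its argument "rows" is a list of rows, each an object of numbers: "tx", "ty", "tz": the shift along the tool's x, y, z in m; "ax", "ay", "az": the turn, a rotation vector about the tool's x, y, z in degrees; "jaw": the closure in counts, from 0 (fully open) to 255 (shut). In form: [{"tx": .., "ty": .., "tz": .., "ax": .., "ay": .., "az": .., "jaw": ..}, ...]. A call has 1 to 12 rows; each row shifts and turns the pose as measured when the row begins, along the tool's axes as they then stand; what a row does not reach is not made up. A row lasts 1/10 s, in which the tool goes at most 50 mm and 8.59 degrees, less where a joint would pass 70% of its speed; a pose out of reach is approached as far as the arm can. A call with a gripper value outside its range is refused whole. The fingers move at their own pace and stop on an object; the grip force is fixed at half the most. Time passes only in rows, so rows that do not move let the fingers close. It gives the time, the measured TCP pose, the force and the opening at its end, in the units of the state.
- manip.state(): the state, without advancing time (a new reading comes with each control period).
- manip.grab_frame(name): name is "scene" or "top"; returns a dict with "color" (480x640x3 uint8, red, green, blue), "intrinsics" (3x3 intrinsics, pixels), "R" (3x3) and "t" (3): a world point X has camera coordinates R X + t. Camera axes: x right, y down, z forward; pixel columns grow to the right and rows downward; lengths in m; the calibration is good to about 2 mm. A picture is of the moment at which its call begins. There is no depth.
- manip.job_done(): hands the job in, once; it reports no verdict.
The state is a dict: "time": time; "joint_pos": joint angles; "joint_vel": joint speeds; "joint_efforts": joint torques, N m; "tool_pos": TCP position; "tool_rot": TCP orientation; "contact_force": force on the tool from outside, world axes, zero at the start; "ft_torque": the same for the moment, N m; "gripper_width": opening from 0.0 (shut) to 1.0 (fully open).
Only numpy, scipy, OpenCV 4.12 (cv2) and the standard library are available. Lean on these libraries where they do the work, as an engineer would, in place of code of your own. Each camera call takes 0.05 s, during which the arm holds its last target.

### The job

Change over the plaques on the shop counter's warming mat: press the orange test button so that the breaker lever drops and the mat is dead, slide the finished cream plaques off onto the cork sheets (one on each), and slide every blue plaque into a yellow bay of its own, inside the outline; then lift the lever back up until it stays. The glue is wet, so keep every plaque flat on the counter, sliding and never lifting it, and touch the plaques only while the lever is down. Leave the other things on the counter where they are.

Things in the scene. Friction and masses are not known exactly. Their poses are not given: they have to be found in the camera images.
- blue0_mid (a point): Centre of a waiting plaque: flat rectangular block with a blue frame and a small dark cross on its white face, 64 long (own x) x 46 wide (own y) x 18 thick, about 0.09 kg, centre 8 above its underside; the solid part the fingers meet is 16 thick. Lies flat on the counter left of the mat. Some of the four may be absent (None).
- blue1_mid (a point): Centre of a waiting plaque: flat rectangular block with a blue frame and a small dark cross on its white face, 64 long (own x) x 46 wide (own y) x 18 thick, about 0.09 kg, centre 8 above its underside; the solid part the fingers meet is 16 thick. Lies flat on the counter left of the mat. Some of the four may be absent (None).
- blue2_mid (a point): Centre of a waiting plaque: flat rectangular block with a blue frame and a small dark cross on its white face, 64 long (own x) x 46 wide (own y) x 18 thick, about 0.09 kg, centre 8 above its underside; the solid part the fingers meet is 16 thick. Lies flat on the counter left of the mat. Some of the four may be absent (None).
- blue3_mid (a point): Centre of a waiting plaque: flat rectangular block with a blue frame and a small dark cross on its white face, 64 long (own x) x 46 wide (own y) x 18 thick, about 0.09 kg, centre 8 above its underside; the solid part the fingers meet is 16 thick. Lies flat on the counter left of the mat. Some of the four may be absent (None).
- cream0_mid (a point): Centre of a finished plaque: same size and shape as the blue ones (64 x 46 x 18, long side along own x), cream-white with a round brass rosette. Lies flat on the warming mat at the start. One of the two may be absent (None).
- cream1_mid (a point): Centre of a finished plaque: same size and shape as the blue ones (64 x 46 x 18, long side along own x), cream-white with a round brass rosette. Lies flat on the warming mat at the start. One of the two may be absent (None).
- bay0 (a point): Centre of one of the four yellow-outlined bays (84 along own x by 66 along own y) on the grey warming mat; a plaque fits with its long side along the bay's x. The bays form a 2 by 2 block, neighbours 100 apart both ways. The mat (215 x 205) is a thin sheet flush with the counter: plaques slide over its edge without a step and stand at counter height.
- bay1 (a point): Centre of one of the four yellow-outlined bays (84 along own x by 66 along own y) on the grey warming mat; a plaque fits with its long side along the bay's x. The bays form a 2 by 2 block, neighbours 100 apart both ways. The mat (215 x 205) is a thin sheet flush with the counter: plaques slide over its edge without a step and stand at counter height.
- bay2 (a point): Centre of one of the four yellow-outlined bays (84 along own x by 66 along own y) on the grey warming mat; a plaque fits with its long side along the bay's x. The bays form a 2 by 2 block, neighbours 100 apart both ways. The mat (215 x 205) is a thin sheet flush with the counter: plaques slide over its edge without a step and stand at counter height.
- bay3 (a point): Centre of one of the four yellow-outlined bays (84 along own x by 66 along own y) on the grey warming mat; a plaque fits with its long side along the bay's x. The bays form a 2 by 2 block, neighbours 100 apart both ways. The mat (215 x 205) is a thin sheet flush with the counter: plaques slide over its edge without a step and stand at counter height.
- cork0_mid (a point): Centre of one of two round cork sheets, 110 diameter, flush with the counter (no step), on the right. One holds one plaque.
- cork1_mid (a point): Centre of one of two round cork sheets, 110 diameter, flush with the counter (no step), on the right. One holds one plaque.
- test (a joint): Travel of the orange test button (m): 0 out, 0.006 fully in; springs back out. Pressing it 4 to 6 mm (about 5 N) trips the lever, which then falls by itself.
- test_top (a point): Middle of the top face of the orange round test button, 28 dia, pressed straight down; it stands 78 above the counter on the grey breaker box (110 x 150 x 48 tall) on the right; the black collar around it ends 10 lower. In the box's frame (x pointing away from the lever's fall side) the button lies 65 to +y of the lever.
- lever (a joint): Angle of the breaker lever (rad): 0 = up (mat live), leaning 0.3 rad back past upright against its stop; 1.6 = dropped (mat dead), fallen to the box's -x side, 0.27 rad above level and overhanging the front of the box. Swings freely, balances at 0.3 and falls one way or the other; only its weight (0.12 kg) holds it.
- lever_head (a point): Centre of the lever's red head, a block 14 x 18 x 26 (18 along the axle, 26 along the lever), 60 from the axle. Can be pinched from above with the fingers closing along the axle (box y) and carried round in an arc, turning between the pads.
- lever_axle (a point): Lever pivot on the breaker box, 52 above the counter, 4 above the box top. Its axes are the box's: y along the axle, z up; the lever swings in the x-z plane, head toward -x when dropped. The head is at 60*(sin a, cos a) in x, z from here, with a = 0.3 - joint value.
- glue: Bystander: white glue bottle, 36 dia x 110 tall, standing on the counter; origin at the centre of its underside. Leave it alone.
- beads: Bystander: amber bead jar, 56 dia x 60 tall, standing on the counter; origin at the centre of its underside. Leave it alone.
- mug: Bystander: blue mug, 72 dia x 85 tall, handle on its +y side, standing on the counter; origin at the centre of its underside. Leave it alone.
- tin: Bystander: flat brass tin, 48 dia x 20 tall, standing on the counter; origin at the centre of its underside. Leave it alone.
- spool: Bystander: red spool, 44 dia x 36 tall, standing on the counter; origin at the centre of its underside. Leave it alone.
- cards: Bystander: block of cards 60 x 85 x 25 tall (x, y, z), standing on the counter; origin at the centre of its underside. Leave it alone.
- stamp: Bystander: black stamp block 32 x 60 x 35 tall (x, y, z), standing on the counter; origin at the centre of its underside. Leave it alone.
Things that resemble listed ones, but are neither listed nor needed, are in the scene too. Leave any turquoise look-alike of the part that bears cream0_mid alone.

How it is judged:
By the outcome, as a careful person would: the job done as asked, in the order asked, and still so for the second after the job is handed in, with the robot touching nothing.
Of blue0, blue1, blue2, blue3 only 3 to 4 are there at a start; the rules pass over those that are not, and their reading is None.
Of cream0, cream1 only 1 to 2 are there at a start; the rules pass over those that are not, and their reading is None.
At some moment in a run one of blue0, blue1, blue2, blue3, cream0, cream1 may be knocked a few centimetres aside while the robot is not near it.
Once in a run the grip may slacken for a moment while it holds something.
It also fails if it takes over 210 s, if anything falls off the work surface, if the arm or the gripper's body presses on something with over 40 N, if the wrist force passes 120 N, or if a joint passes its speed limit or range.

## Working session

There is one attempt and no reset: what is moved stays moved. The work goes in short steps, Python scripts to look and compute and a tool call to move; the robot and the scene stay as the last step left them, time stands still between calls to the robot, and variables do not carry over. Pictures are saved under pics/ and viewed, and the job is handed in when it is done.

Besides the shell and the picture viewer there is one more tool, called after ">>>" as name([rows], argument=value, ...), one row to a line, values as JSON. move_arm: Moves the arm, as the interface text tells. Its arguments: {"type":"object","properties":{"rows":{"type":"array"}},"required":["rows"]}

```bash
mkdir -p pics
cat > h.py <<'E'
import numpy as np, cv2
from plant import manip
def grab(n,save=None):
    f=manip.grab_frame(n)
    if save: cv2.imwrite('pics/'+save+'.png',f['color'][:,:,::-1])
    return f
def ray(f,uv,z):
    K=np.array(f['intrinsics']);R=np.array(f['R']);t=np.array(f['t'])
    d=R.T@np.linalg.solve(K,np.array([uv[0],uv[1],1.]));c=-R.T@t
    return c+d*(z-c[2])/d[2]
def proj(f,X):
    p=np.array(f['R'])@np.array(X)+np.array(f['t']);p=np.array(f['intrinsics'])@p
    return p[:2]/p[2]
E
python3 - <<'E'
from h import *
for n in('top','scene'):
    f=grab(n,n+'0');R=np.array(f['R']);print(n,f['intrinsics'],R,-R.T@np.array(f['t']))
print(manip.state())
E
```

```text
top [[532.45224404   0.         317.83709345]
 [  0.         532.45224404 228.32870869]
 [  0.           0.           1.        ]] [[ 0.09935976 -0.99504577  0.00340031]
 [-0.96909131 -0.09754243 -0.22659989]
 [ 0.22580893  0.0192197  -0.973982  ]] [ 0.32043414 -0.04520009  1.20913741]
scene [[434.684518     0.         320.56774262]
 [  0.         434.684518   239.04917542]
 [  0.           0.           1.        ]] [[ 0.59036231  0.80706574 -0.01082778]
 [ 0.5184366  -0.38944592 -0.76128534]
 [-0.61862415  0.44382065 -0.64832661]] [ 1.18732572 -0.48039389  0.75843099]
{'time': 0.1, 'joint_pos': array([-1.27901379e+00,  5.33106068e-02,  1.61418364e+00,  5.41307692e-07,
        1.47600586e+00, -1.18980748e-01]), 'joint_vel': array([ 0.00212636, -0.00076216, -0.00586189,  0.00158318, -0.00136497,
       -0.00022293]), 'joint_efforts': array([ 7.04326358e-04, -3.94907928e+01, -3.71363497e+01, -1.23771160e-04,
        3.93912080e-03, -2.54570483e-05]), 'tool_pos': array([ 0.24941273, -0.57244883,  0.23015761]), 'tool_rot': array([-9.50192368e-04,  9.78982783e-01,  2.03940679e-01, -8.20319493e-05]), 'contact_force': array([-1.36983755, -0.23896699, -0.10865038]), 'ft_torque': array([-0.02234052, -0.00584942,  0.00135369]), 'gripper_width': 0.9981617041045127}
```

View pics/top0.png

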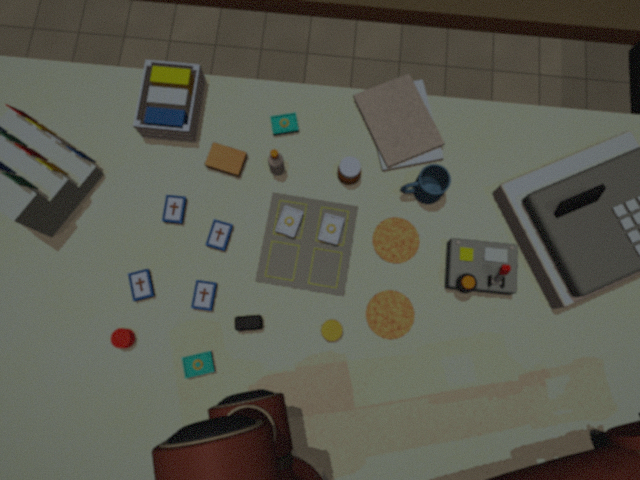

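View pics/scene0.png

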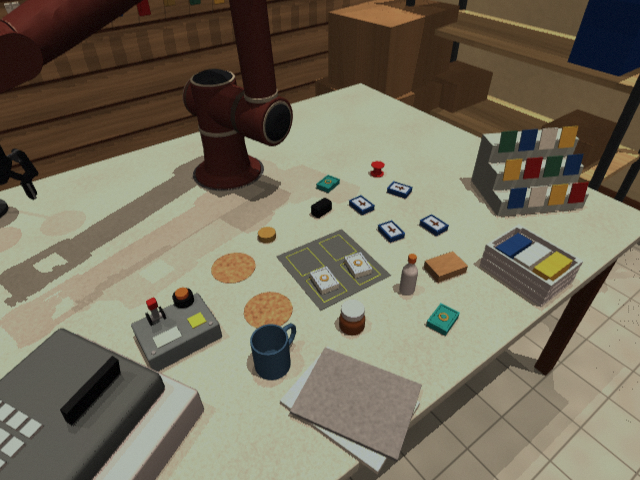

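The top view shows four blue plaques at about (174,209), (220,235), (141,285) and (204,295). The two creams are on the mat at (289,221) and (331,228). The corks are at (396,240) and (390,314), the button at (467,284) and the lever head at (505,269). Next I'll crop in for detail.

Run:
```python
import cv2
a=cv2.imread('pics/top0.png')
b=cv2.resize(a[170:320,110:260],None,fx=4,fy=4,interpolation=cv2.INTER_CUBIC)
cv2.imwrite('pics/cA.png',b)
b=cv2.resize(a[180:310,240:440],None,fx=4,fy=4,interpolation=cv2.INTER_CUBIC);cv2.imwrite('pics/cB.png',b)
b=cv2.resize(a[225:305,435:535],None,fx=7,fy=7,interpolation=cv2.INTER_CUBIC);cv2.imwrite('pics/cC.png',b)
a=cv2.imread('pics/scene0.png')
b=cv2.resize(a[275:375,120:240],None,fx=6,fy=6,interpolation=cv2.INTER_CUBIC);cv2.imwrite('pics/cD.png',b)
```

```text
(no output)
```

View pics/cA.png

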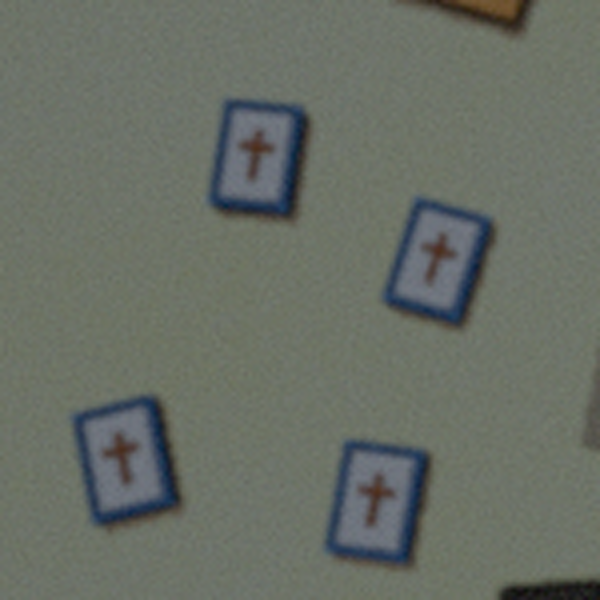

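View pics/cB.png

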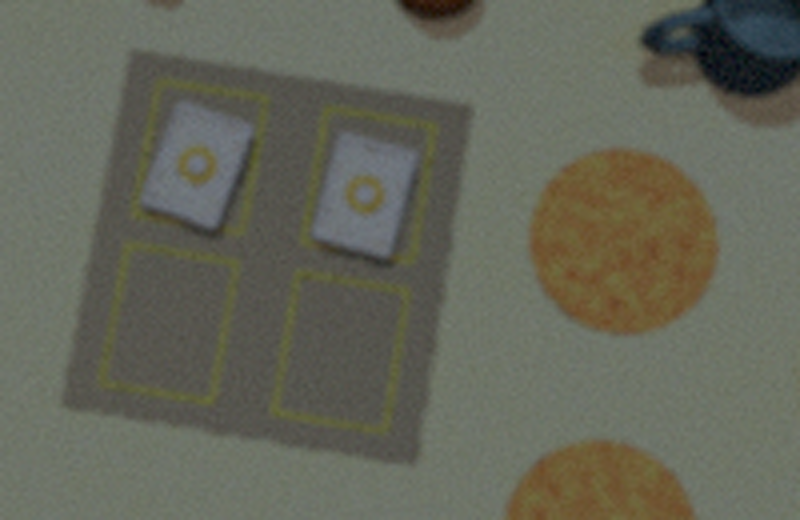

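View pics/cC.png

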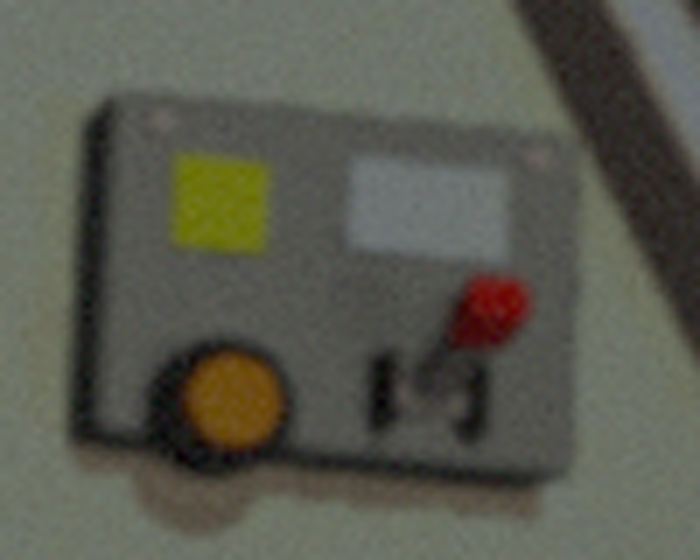

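View pics/cD.png

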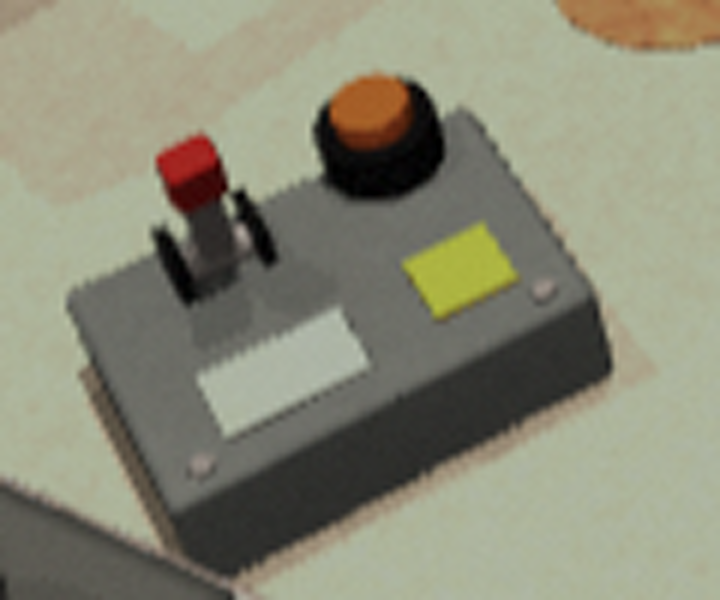

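The crops show clear faces, bay outlines and the box. The lever side of the box faces the robot.

```bash
cat > meas.py <<'E'
from h import *
def rect(f,c,z):
    bx=cv2.boxPoints(cv2.minAreaRect(c))
    P=np.array([ray(f,p,z)[:2] for p in bx])
    e=[P[1]-P[0],P[2]-P[1]];L=[np.linalg.norm(v) for v in e]
    i=int(np.argmax(L));v=e[i];a=np.degrees(np.arctan2(v[1],v[0]))%180
    return P.mean(0),a,L
def comps(m,amin):
    cs,_=cv2.findContours(m.astype(np.uint8),cv2.RETR_EXTERNAL,cv2.CHAIN_APPROX_NONE)
    return [c for c in cs if cv2.contourArea(c)>amin]
S=4
def up(f):
    g=dict(f);g['color']=cv2.GaussianBlur(cv2.resize(f['color'],None,fx=S,fy=S,interpolation=cv2.INTER_CUBIC),(0,0),2)
    K=np.array(f['intrinsics']).copy();K[:2]*=S;K[0,2]+=(S-1)/2;K[1,2]+=(S-1)/2;g['intrinsics']=K;return g
def plaques(f):
    g=up(f);hsv=cv2.cvtColor(g['color'],cv2.COLOR_RGB2HSV);H,s,v=[hsv[...,i].astype(int) for i in range(3)]
    rgb=g['color'].astype(int)
    out={'blue':[],'cream':[]}
    # blue frame outer incl. interior
    m=(H>95)&(H<125)&(s>110)&(v>45)
    for c in comps(m,900):
        ctr,a,L=rect(g,c,.014)
        M=cv2.moments(c)
        # white interior
        mm=np.zeros(H.shape,np.uint8);cv2.drawContours(mm,[c],-1,1,-1)
        inner=(mm>0)&~m
        ic=comps(inner,600)
        if max(L)>.1 or not ic or min(L)<.035: continue
        ic=max(ic,key=cv2.contourArea);ci,ai,Li=rect(g,cv2.convexHull(ic),.018)
        out['blue'].append((ci,ai,np.round(Li,3),ctr,np.round(a,1),np.round(L,3)))
    m=(rgb[...,2]>rgb[...,1]-2)&(rgb[...,2]>112)&(s<50)
    for c in comps(m,2000):
        ctr,a,L=rect(g,c,.018)
        if .05<max(L)<.08 and .035<min(L)<.06: out['cream'].append((ctr,a,np.round(L,3)))
    return out
if __name__=='__main__':
    f=grab('top')
    o=plaques(f)
    for k in o:
        for x in o[k]:
            print(k,*[np.round(y,3) if not np.isscalar(y) else round(y,1) for y in x], np.round(proj(f,[*x[0],.018])))
E
python3 meas.py
python3 - <<'E'
from meas import *
f=grab('top');g=up(f);hsv=cv2.cvtColor(g['color'],cv2.COLOR_RGB2HSV);H,s,v=[hsv[...,i].astype(int) for i in range(3)]
for uv in [(275,210),(290,210),(235,207),(174,200),(460,262),(335,238)]: print(uv,f['color'][uv[1],uv[0]],hsv[4*uv[1],4*uv[0]])
# corks
for c in comps((H>5)&(H<22)&(s>90)&(v>80),3000):
    (x,y),r=cv2.minEnclosingCircle(c);M=cv2.moments(c);p=(M['m10']/M['m00'],M['m01']/M['m00']);print('cork?',np.array(p)/4,r/4,ray(g,p,0)[:2],cv2.contourArea(c))
E
```

```text
cream [ 0.6   -0.051] 171.0 [0.061 0.043] [331. 228.]
cream [0.608 0.047] 166.4 [0.061 0.043] [289. 220.]
(275, 210) [84 82 73] [23 27 85]
(290, 210) [107 112 117] [102  22 116]
(235, 207) [107 114 103] [ 46  24 116]
(174, 200) [108 115 120] [105  29 124]
(460, 262) [82 85 79] [40 18 84]
(335, 238) [111 118 122] [101  23 120]
cork? [389.73499226 314.80599563] 24.4892635345459 [ 0.41911794 -0.2010638 ] 27899.5
cork? [395.75833728 240.7127379 ] 23.37335205078125 [ 0.59031315 -0.20322925] 25343.0
cork? [225.62738266 158.57386415] 20.919513702392578 [0.75069371 0.21728944] 12879.5
```

Run:
```python
from meas import *
f=grab('top');g=up(f);hsv=cv2.cvtColor(g['color'],cv2.COLOR_RGB2HSV);H,s,v=[hsv[...,i].astype(int) for i in range(3)]
for x in range(162,190,2): print(x,hsv[4*209,4*x],end=' ')
print()
m=(s>15)&(H>12)&(H<34)&(v<95)&(v>60)
# mat: grey-brown
mat=(v<97)&(s<80)&(H<40)
mat=cv2.morphologyEx(mat.astype(np.uint8),cv2.MORPH_CLOSE,np.ones((9,9)))
cv2.imwrite('pics/mat.png',cv2.resize(mat*255,(640,480)))
for c in comps(mat,80000):
    print(rect(g,c,0.),cv2.boundingRect(c))
# yellow
y=(H>22)&(H<36)&(s>75)&(v>60)
for c in comps(y,60): print('y',cv2.contourArea(c),cv2.boundingRect(c))
```

```text
162 [ 57  20 115] 164 [106  71  90] 166 [108  76  94] 168 [109  33 122] 170 [105  33 125] 172 [128  10  99] 174 [ 8 59 78] 176 [135   5  99] 178 [113  18 114] 180 [109  36 122] 182 [107  98  94] 184 [110 127  56] 186 [22 40 71] 188 [ 40  21 109] 
(array([0.56370619, 0.00078496]), np.float64(177.94480263325585), [np.float64(0.21709811995331144), np.float64(0.21321289663531295)]) (1024, 772, 409, 412)
(array([ 0.62346726, -0.55928896]), np.float64(110.83973508043096), [np.float64(0.5525673797408664), np.float64(0.3315333074549868)]) (1776, 592, 784, 666)
(array([0.9679097 , 0.02552844]), np.float64(90.30897179967857), [np.float64(0.40025937597738953), np.float64(1.6655488327948444)]) (0, 0, 2560, 592)
y 1074.0 (774, 1439, 36, 39)
y 96.0 (1610, 1321, 19, 16)
y 97.0 (1534, 1311, 15, 12)
y 5961.0 (1284, 1278, 87, 89)
y 286.0 (1582, 1271, 50, 15)
y 105.0 (1513, 1267, 15, 13)
y 122.5 (1512, 1238, 17, 13)
y 281.0 (1571, 1234, 36, 25)
y 88.5 (1590, 1216, 17, 19)
y 118.0 (1485, 1213, 17, 11)
y 66.5 (1526, 1206, 10, 10)
y 100.5 (1557, 1196, 11, 27)
y 179.0 (1603, 1175, 16, 24)
y 508.5 (1231, 1092, 90, 57)
y 476.5 (1322, 1075, 37, 78)
y 107.0 (1567, 995, 14, 12)
y 1165.0 (1240, 991, 130, 97)
y 3170.5 (1836, 986, 60, 61)
y 105.0 (1510, 983, 12, 14)
y 104.5 (1545, 978, 14, 13)
y 16713.0 (1059, 963, 140, 162)
y 116.5 (1609, 938, 17, 16)
y 107.0 (1572, 930, 14, 14)
y 108.0 (1593, 922, 13, 13)
y 140.0 (1625, 920, 20, 20)
y 245.5 (1092, 920, 45, 24)
y 73.0 (1569, 909, 14, 9)
y 855.0 (1308, 898, 34, 34)
y 172.0 (1544, 875, 22, 16)
y 853.0 (1140, 868, 35, 34)
y 1960.5 (1261, 827, 136, 157)
y 1734.5 (1097, 799, 133, 155)
y 990.5 (141, 629, 74, 56)
y 221.0 (1122, 481, 31, 27)
y 836.5 (100, 469, 69, 51)
y 11251.5 (597, 260, 169, 84)
```

View pics/mat.png

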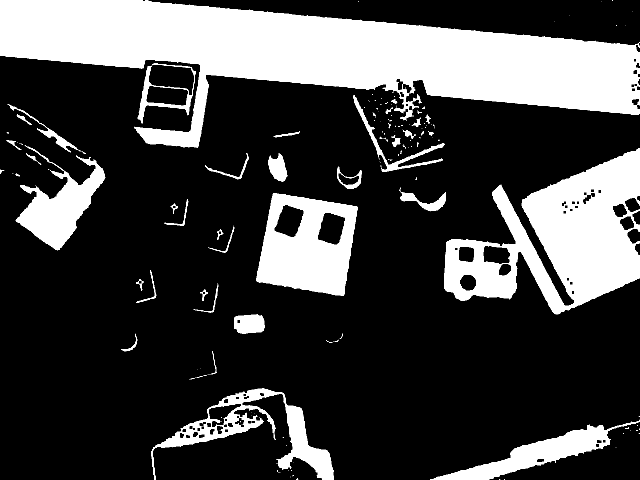

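```bash
python3 - <<'E'
s=open('meas.py').read()
i=s.index('def rect');j=s.index('def comps')
s=s[:i]+'''def rect(f,c,z):
    W=np.array([ray(f,p,z)[:2] for p in c.reshape(-1,2)])*1000
    bx=cv2.boxPoints(cv2.minAreaRect(W.astype(np.float32)))
    P=bx/1000.
    e=[P[1]-P[0],P[2]-P[1]];L=[np.linalg.norm(v) for v in e]
    i=int(np.argmax(L));v=e[i];a=np.degrees(np.arctan2(v[1],v[0]))%180
    return P.mean(0),a,L
'''+s[j:]
i=s.index('    m=(H>95)');j=s.index("    m=(rgb[...,2]>rgb")
s=s[:i]+'''    # white faces of both kinds: bright, bluish
    m=(rgb[...,2]>rgb[...,1]+1)&(v>90)&(s<62)
    m=cv2.morphologyEx(m.astype(np.uint8),cv2.MORPH_OPEN,np.ones((5,5)))
    for c in comps(m,1200):
        hull=cv2.convexHull(c);ctr,a,L=rect(g,hull,.018)
        mm=np.zeros(H.shape,np.uint8);cv2.drawContours(mm,[hull],-1,1,-1)
        ring=cv2.dilate(mm,np.ones((15,15)))-cv2.dilate(mm,np.ones((5,5)))
        bl=((H>98)&(H<120)&(s>60))[ring>0].mean()
        # dark red/yellow mark centroid
        if max(L)>.075 or min(L)<.028 or max(L)<.04: continue
        out['blue' if bl>.5 else 'cream'].append((ctr,a,np.round(L,3),round(bl,2)))
    return out
'''+s[s.index("if __name__"):]
open('meas.py','w').write(s)
E
python3 meas.py
python3 - <<'E'
from meas import *
f=grab('top');g=up(f);hsv=cv2.cvtColor(g['color'],cv2.COLOR_RGB2HSV);H,s,v=[hsv[...,i].astype(int) for i in range(3)]
mat=(v<97)&(s<80)&(H<40)
mat=cv2.morphologyEx(mat.astype(np.uint8),cv2.MORPH_CLOSE,np.ones((9,9)))
for c in comps(mat,80000):
    if cv2.boundingRect(c)[2]<420:
        ctr,a,L=rect(g,c,0);print('mat',ctr,a,L)
        c4=cv2.approxPolyDP(c,25,True).reshape(-1,2)
        P=np.array([ray(g,p,0)[:2] for p in c4]);print(P,np.degrees(np.arctan2(*(np.roll(P,-1,0)-P).T[::-1])),np.linalg.norm(np.roll(P,-1,0)-P,axis=1),P.mean(0))
m=(H>20)&(H<36)&(s>60)&(v>60)
for b in [(1092,960,1205,1130),(1225,980,1375,1155)]: pass
# button, lever head
m=(H>5)&(H<20)&(s>180)&(v>60)
for c in comps(m,500):
    print('or',cv2.boundingRect(c),np.array(cv2.minEnclosingCircle(c)[0])/4,ray(g,cv2.minEnclosingCircle(c)[0],.078)[:2])
m=((H<6)|(H>174))&(s>150)&(v>60)
for c in comps(m,300):
    print('red',cv2.boundingRect(c),ray(g,cv2.minEnclosingCircle(c)[0],.117)[:2])
# box screws/top: yellow sticker
E
```

```text
blue [0.42  0.218] 178.1 [0.052 0.035] 1.0 [203. 295.]
blue [0.429 0.362] 21.3 [0.035 0.053] 1.0 [140. 284.]
blue [0.56  0.203] 169.8 [0.052 0.034] 1.0 [219. 234.]
blue [0.611 0.316] 0.2 [0.034 0.052] 1.0 [173. 208.]
cream [ 0.6   -0.051] 170.1 [0.065 0.048] 0.0 [331. 228.]
cream [0.608 0.047] 166.0 [0.066 0.048] 0.0 [289. 220.]
cream [ 0.754 -0.081] 5.8 [0.048 0.049] 0.0 [349. 166.]
cream [0.891 0.363] 179.0 [0.041 0.037] 0.0 [173.  96.]
mat [ 5.6348670e-01 -3.6767684e-04] 176.02065 [np.float32(0.21628274), np.float32(0.20626096)]
[[ 0.67646696  0.09321019]
 [ 0.46539616  0.10761749]
 [ 0.45188035 -0.09378892]
 [ 0.66289906 -0.10870058]] [176.09515497 -93.8391992   -4.04209435  86.15564607] [0.21156194 0.2018594  0.21154492 0.20236613] [ 5.64160634e-01 -4.15456313e-04]
or (1846, 1101, 55, 55) [468.32711792 282.31115723] [ 0.49791672 -0.35317363]
red (683, 1808, 73, 87) [0.09101641 0.19041681]
red (446, 1315, 93, 77) [0.30851501 0.34357152]
red (2002, 1060, 39, 38) [ 0.52528853 -0.41754116]
```

Run:
```python
from meas import *
f=grab('top')
c=lambda x,y:(435+x/7-.4,225+y/7-.4)
P={k:ray(f,c(*p),.048)[:2] for k,p in dict(TL=(110,95),TR=(578,137),BL=(97,437),BR=(563,472)).items()}
for k in P: print(k,P[k])
d=P['TR']-P['TL'];print(np.degrees(np.arctan2(d[1],d[0])),np.linalg.norm(d)); d=P['BR']-P['BL'];print(np.degrees(np.arctan2(d[1],d[0])),np.linalg.norm(d)); d=P['TL']-P['BL'];print(np.degrees(np.arctan2(d[1],d[0])),np.linalg.norm(d))
d=P['TR']-P['BR'];print(np.degrees(np.arctan2(d[1],d[0])),np.linalg.norm(d))
# axle, pegs at z=.052
for p in [(383,395),(475,405)]: print('pivot',ray(f,c(*p),.056)[:2])
print('btn',ray(f,c(237,400),.078))
for b in [(.6172,.046),(.6102,-.0538),(.5174,.053),(.5104,-.0468)]: print(b,proj(f,[*b,0]))
s=grab('scene')
# two view head & button
def two(uv1,uv2):
    A=[];B=[]
    for g,uv in((f,uv1),(s,uv2)):
        R=np.array(g['R']);t=np.array(g['t']);d=R.T@np.linalg.solve(np.array(g['intrinsics']),[*uv,1.]);d/=np.linalg.norm(d);Q=np.eye(3)-np.outer(d,d);A.append(Q);B.append(Q@(-R.T@t))
    return np.linalg.lstsq(np.vstack(A),np.hstack(B),rcond=None)
print(two(c(237,400),(120+370/6-.4,275+105/6-.4))[:2])
print('headtop',two(c(505,300),(120+190/6-.4,275+158/6-.4))[:2])
```

```text
TL [ 0.59679985 -0.31864388]
TR [ 0.59804417 -0.46747232]
BL [ 0.48719143 -0.31931905]
BR [ 0.49076595 -0.46439568]
-89.5209775018364 0.1488336491384993
-88.58858596929117 0.14512065789128795
0.3529292127208365 0.10961049816489918
-1.6427433828388212 0.10732232469836618
pivot [ 0.5079959  -0.40538756]
pivot [ 0.50772639 -0.43394202]
btn [ 0.49843867 -0.35423196  0.078     ]
(0.6172, 0.046) [289.91118128 218.71777794]
(0.6102, -0.0538) [332.07511945 225.76686076]
(0.5174, 0.053) [282.05677342 260.31555651]
(0.5104, -0.0468) [324.97205046 267.61325787]
(array([ 0.49889627, -0.35385785,  0.07668329]), array([1.15522745e-06]))
headtop (array([ 0.52971437, -0.4189098 ,  0.12054035]), array([4.18301692e-06]))
```

Geometry: the mat centre is at (0.564, 0.000) with yaw −4°. The box is aligned with the world axes, the button is at (0.4985, −0.354) and the axle at about (0.508, −0.419). I'll turn the tool to yaw 0, shut the jaws and go to the button.

```bash
cat > plan.py <<'E'
import sys
from h import *
from scipy.spatial.transform import Rotation as Ro
def st(): 
    s=manip.state();q=s['tool_rot'];R=Ro.from_quat([q[1],q[2],q[3],q[0]]).as_matrix()
    phi=np.degrees(np.arctan2(R[1,0],R[0,0]))
    return s,R,phi
def to(x,y,z,phi=None):
    s,R,p=st();d=R.T@(np.array([x,y,z])-s['tool_pos'])*1000
    tilt=np.degrees(np.arccos(-R[2,2]))
    print('t',round(s['time'],1),'pos',np.round(s['tool_pos'],4),'phi',round(p,2),'tilt',round(tilt,2),'w',round(s['gripper_width']*85,1),'F',np.round(s['contact_force'],1))
    up=np.round(R.T@[0,0,1],4)
    print('shift mm tool',np.round(d,1),'az',None if phi is None else round(-(phi-p),2),'level ax,ay:',np.round(np.degrees(np.cross([0,0,1],-up))[:2],2))
if __name__=='__main__': to(*map(float,sys.argv[1:]))
E
python3 plan.py .4985 -.354 .13 0
```

```text
t 0.5 pos [ 0.2496 -0.5729  0.2312] phi 23.54 tilt 0.01 w 84.9 F [ 0.5 -0.3 -0.3]
shift mm tool [ 315.6 -101.3  101.2] az 23.54 level ax,ay: [-0.01 -0.  ]
```

>>> move_arm([
  {"az": 7.8, "jaw": 255},
  {"az": 7.8, "jaw": 255},
  {"az": 7.8, "jaw": 255},
  {"jaw": 255},
])

```text
schema error: expected keys tx, ty, tz, ax, ay, az, jaw
```

```bash
python3 plan.py .4985 -.354 .13 0
```

```text
t 0.5 pos [ 0.2496 -0.5729  0.2312] phi 23.54 tilt 0.01 w 84.9 F [ 0.5 -0.3 -0.3]
shift mm tool [ 315.6 -101.3  101.2] az 23.54 level ax,ay: [-0.01 -0.  ]
```

>>> move_arm([
  {"tx": 0, "ty": 0, "tz": 0, "ax": 0, "ay": 0, "az": 7.8, "jaw": 255},
  {"tx": 0, "ty": 0, "tz": 0, "ax": 0, "ay": 0, "az": 7.8, "jaw": 255},
  {"tx": 0, "ty": 0, "tz": 0, "ax": 0, "ay": 0, "az": 7.8, "jaw": 255},
  {"tx": 0, "ty": 0, "tz": 0, "ax": 0, "ay": 0, "az": 0, "jaw": 255},
])

```text
time: 0.85
tool_pos: [0.2496, -0.573, 0.2313]
tool_rot: [0.0, 1.0, -0.006, 0.0]
contact_force: [0.9, -0.1, -0.6]
gripper_width: 0.333
```

```bash
python3 plan.py .4985 -.354 .13 0
```

```text
t 0.8 pos [ 0.2496 -0.573   0.2313] phi -0.72 tilt 0.0 w 28.3 F [ 0.9 -0.1 -0.6]
shift mm tool [ 246.2 -222.1  101.3] az -0.72 level ax,ay: [ 0. -0.]
```

>>> move_arm([
  {"tx": 0.031, "ty": -0.028, "tz": 0.005, "ax": 0, "ay": 0, "az": -0.7, "jaw": 255},
  {"tx": 0.031, "ty": -0.028, "tz": 0.005, "ax": 0, "ay": 0, "az": 0, "jaw": 255},
  {"tx": 0.031, "ty": -0.028, "tz": 0.005, "ax": 0, "ay": 0, "az": 0, "jaw": 255},
  {"tx": 0.031, "ty": -0.028, "tz": 0.005, "ax": 0, "ay": 0, "az": 0, "jaw": 255},
  {"tx": 0.031, "ty": -0.028, "tz": 0.01, "ax": 0, "ay": 0, "az": 0, "jaw": 255},
  {"tx": 0.031, "ty": -0.028, "tz": 0.01, "ax": 0, "ay": 0, "az": 0, "jaw": 255},
  {"tx": 0.031, "ty": -0.028, "tz": 0.015, "ax": 0, "ay": 0, "az": 0, "jaw": 255},
  {"tx": 0.031, "ty": -0.028, "tz": 0.02, "ax": 0, "ay": 0, "az": 0, "jaw": 255},
  {"tx": 0, "ty": 0, "tz": 0, "ax": 0, "ay": 0, "az": 0, "jaw": 255},
])

```text
time: 1.75
tool_pos: [0.5041, -0.3414, 0.1556]
tool_rot: [0.003, 1.0, 0.012, 0.002]
contact_force: [-0.6, 0.8, -0.7]
gripper_width: 0.002
```

```bash
python3 plan.py .4985 -.354 .085 0
```

```text
t 1.8 pos [ 0.5041 -0.3414  0.1556] phi 1.41 tilt 0.38 w 0.2 F [-0.6  0.8 -0.7]
shift mm tool [-6.2 12.1 70.6] az 1.41 level ax,ay: [ 0.34 -0.18]
```

>>> move_arm([
  {"tx": -0.006, "ty": 0.012, "tz": 0.01, "ax": 0.3, "ay": -0.2, "az": 1.4, "jaw": 255},
  {"tx": 0, "ty": 0, "tz": 0.02, "ax": 0, "ay": 0, "az": 0, "jaw": 255},
  {"tx": 0, "ty": 0, "tz": 0.02, "ax": 0, "ay": 0, "az": 0, "jaw": 255},
  {"tx": 0, "ty": 0, "tz": 0.01, "ax": 0, "ay": 0, "az": 0, "jaw": 255},
  {"tx": 0, "ty": 0, "tz": 0, "ax": 0, "ay": 0, "az": 0, "jaw": 255},
])

```text
time: 2.25
tool_pos: [0.4961, -0.3603, 0.0946]
tool_rot: [0.002, 1.0, 0.001, 0.0]
contact_force: [0.2, -0.7, -0.1]
gripper_width: 0.0
```

```bash
python3 plan.py .4985 -.354 .078 0
```

```text
t 2.2 pos [ 0.4961 -0.3603  0.0946] phi 0.06 tilt 0.28 w 0.0 F [ 0.2 -0.7 -0.1]
shift mm tool [ 2.4 -6.4 16.6] az 0.06 level ax,ay: [ 0.28 -0.03]
```

>>> move_arm([
  {"tx": 0.002, "ty": -0.006, "tz": 0.004, "ax": 0, "ay": 0, "az": 0, "jaw": 255},
  {"tx": 0, "ty": 0, "tz": 0.006, "ax": 0, "ay": 0, "az": 0, "jaw": 255},
  {"tx": 0, "ty": 0, "tz": 0.004, "ax": 0, "ay": 0, "az": 0, "jaw": 255},
  {"tx": 0, "ty": 0, "tz": 0, "ax": 0, "ay": 0, "az": 0, "jaw": 255},
])

```text
time: 2.65
tool_pos: [0.4983, -0.3568, 0.0822]
tool_rot: [0.004, 1.0, -0.0, 0.002]
contact_force: [-0.6, 0.2, 0.2]
gripper_width: -0.0
```

```bash
python3 plan.py .4985 -.354 .073 0
```

```text
t 2.6 pos [ 0.4983 -0.3568  0.0822] phi -0.04 tilt 0.49 w -0.0 F [-0.6  0.2  0.2]
shift mm tool [ 0.1 -2.9  9.2] az -0.04 level ax,ay: [ 0.45 -0.19]
```

>>> move_arm([
  {"tx": 0, "ty": -0.003, "tz": 0.003, "ax": 0.4, "ay": -0.2, "az": 0, "jaw": 255},
  {"tx": 0, "ty": 0, "tz": 0.003, "ax": 0, "ay": 0, "az": 0, "jaw": 255},
  {"tx": 0, "ty": 0, "tz": 0.003, "ax": 0, "ay": 0, "az": 0, "jaw": 255},
  {"tx": 0, "ty": 0, "tz": 0.001, "ax": 0, "ay": 0, "az": 0, "jaw": 255},
  {"tx": 0, "ty": 0, "tz": 0, "ax": 0, "ay": 0, "az": 0, "jaw": 255},
])

```text
time: 3.15
tool_pos: [0.4991, -0.354, 0.0741]
tool_rot: [0.001, 1.0, 0.0, 0.0]
contact_force: [-2.4, 1.4, 2.8]
gripper_width: 0.001
```

```bash
python3 plan.py .4985 -.354 .073 0
```

```text
t 3.1 pos [ 0.4991 -0.354   0.0741] phi 0.02 tilt 0.09 w 0.1 F [-2.4  1.4  2.8]
shift mm tool [-0.6  0.   1.1] az 0.02 level ax,ay: [ 0.09 -0.02]
```

Levelling works. The tool is in contact, so I'll press a little deeper.

>>> move_arm([
  {"tx": 0, "ty": 0, "tz": 0.002, "ax": 0, "ay": 0, "az": 0, "jaw": 255},
  {"tx": 0, "ty": 0, "tz": 0.001, "ax": 0, "ay": 0, "az": 0, "jaw": 255},
  {"tx": 0, "ty": 0, "tz": 0.001, "ax": 0, "ay": 0, "az": 0, "jaw": 255},
])

```text
time: 3.45
tool_pos: [0.4993, -0.3542, 0.0719]
tool_rot: [0.001, 1.0, 0.0, 0.0]
contact_force: [-3.8, 2.5, 10.8]
gripper_width: 0.001
```

```bash
python3 plan.py .4985 -.354 .073 0; python3 -c "
from h import *
f=grab('scene','s1');a=f['color'][250:375,120:260,::-1];cv2.imwrite('pics/s1c.png',cv2.resize(a,None,fx=4,fy=4))"
```

```text
t 3.5 pos [ 0.4993 -0.3542  0.0719] phi 0.02 tilt 0.09 w 0.1 F [-3.8  2.5 10.8]
shift mm tool [-0.8 -0.1 -1.1] az 0.02 level ax,ay: [ 0.09 -0.01]
```

View pics/s1c.png

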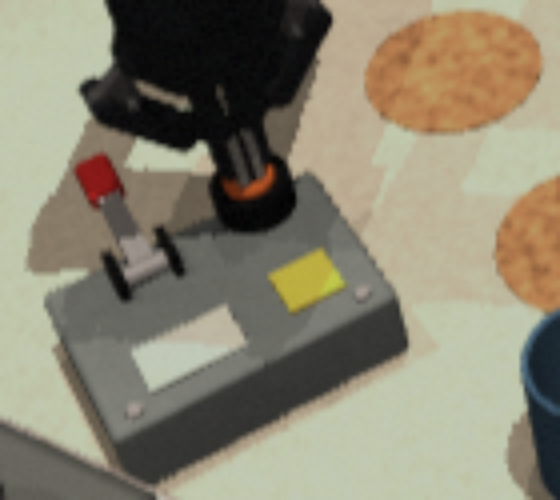

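The button is in (10.8 N) and the lever is falling. I'll hold briefly, then retract straight up.

>>> move_arm([
  {"tx": 0, "ty": 0, "tz": 0, "ax": 0, "ay": 0, "az": 0, "jaw": 255},
  {"tx": 0, "ty": 0, "tz": -0.01, "ax": 0, "ay": 0, "az": 0, "jaw": 255},
  {"tx": 0, "ty": 0, "tz": -0.02, "ax": 0, "ay": 0, "az": 0, "jaw": 255},
  {"tx": 0, "ty": 0, "tz": -0.03, "ax": 0, "ay": 0, "az": 0, "jaw": 255},
  {"tx": 0, "ty": 0, "tz": -0.03, "ax": 0, "ay": 0, "az": 0, "jaw": 200},
  {"tx": 0, "ty": 0, "tz": 0, "ax": 0, "ay": 0, "az": 0, "jaw": 100},
])

```text
time: 4.1
tool_pos: [0.4995, -0.354, 0.1646]
tool_rot: [0.001, 1.0, 0.0, 0.001]
contact_force: [0.7, -0.8, 0.5]
gripper_width: 0.331
```

```bash
python3 -c "
from h import *
f=grab('scene','s2');a=f['color'][250:375,120:260,::-1];cv2.imwrite('pics/s2c.png',cv2.resize(a,None,fx=4,fy=4))"; python3 meas.py;python3 plan.py .608 .047 .1 -14
```

```text
blue [0.42  0.218] 177.6 [0.052 0.034] 1.0 [203. 295.]
blue [0.429 0.362] 21.3 [0.035 0.052] 1.0 [140. 284.]
blue [0.56  0.203] 169.7 [0.052 0.034] 1.0 [219. 234.]
blue [0.611 0.316] 0.2 [0.035 0.053] 1.0 [173. 208.]
cream [ 0.6   -0.051] 171.0 [0.066 0.049] 0.0 [331. 228.]
cream [0.608 0.047] 165.7 [0.066 0.048] 0.0 [289. 221.]
cream [ 0.754 -0.081] 177.5 [0.051 0.048] 0.0 [350. 166.]
cream [0.892 0.356] 90.9 [0.051 0.041] 0.0 [175.  96.]
t 4.2 pos [ 0.4976 -0.3523  0.1599] phi 0.01 tilt 0.33 w 42.9 F [-0.   0.1 -0.2]
shift mm tool [ 110.7 -399.1   60.8] az 14.01 level ax,ay: [-0.2   0.26]
```

View pics/s2c.png

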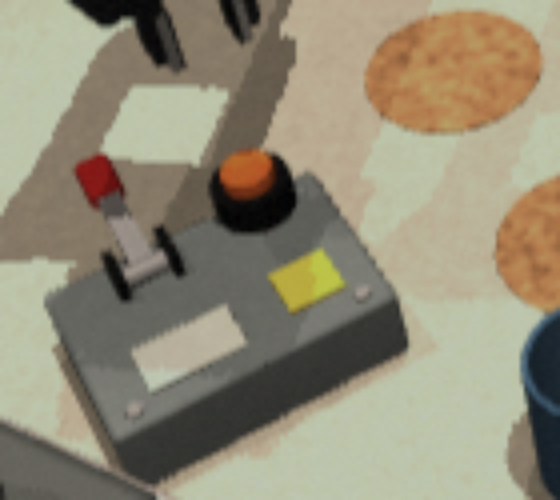

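The lever is down, with its head overhanging the box front at crop (98,180). Going to the first cream at (0.600, −0.051), yaw −9.5°.

>>> move_arm([
  {"tx": 0, "ty": 0, "tz": 0, "ax": -0.2, "ay": 0.3, "az": 4.7, "jaw": 40},
  {"tx": 0, "ty": 0, "tz": 0, "ax": 0, "ay": 0, "az": 4.7, "jaw": 40},
  {"tx": 0.005, "ty": -0.035, "tz": 0.003, "ax": 0, "ay": 0, "az": 0, "jaw": 40},
  {"tx": 0.008, "ty": -0.045, "tz": 0.005, "ax": 0, "ay": 0, "az": 0, "jaw": 40},
  {"tx": 0.008, "ty": -0.045, "tz": 0.005, "ax": 0, "ay": 0, "az": 0, "jaw": 40},
  {"tx": 0.008, "ty": -0.045, "tz": 0.005, "ax": 0, "ay": 0, "az": 0, "jaw": 40},
  {"tx": 0.008, "ty": -0.045, "tz": 0.008, "ax": 0, "ay": 0, "az": 0, "jaw": 40},
  {"tx": 0.007, "ty": -0.045, "tz": 0.015, "ax": 0, "ay": 0, "az": 0, "jaw": 40},
  {"tx": 0.005, "ty": -0.03, "tz": 0.015, "ax": 0, "ay": 0, "az": 0, "jaw": 40},
  {"tx": 0, "ty": -0.01, "tz": 0.005, "ax": 0, "ay": 0, "az": 0, "jaw": 40},
  {"tx": 0, "ty": 0, "tz": 0, "ax": 0, "ay": 0, "az": 0, "jaw": 40},
])

```text
time: 5.3
tool_pos: [0.5896, -0.0514, 0.0762]
tool_rot: [-0.004, 0.996, -0.088, -0.012]
contact_force: [0.2, -1.2, 0.3]
gripper_width: 0.842
```

```bash
python3 plan.py .600 -.051 .05 -9.5;python3 -c "
from meas import *
f=grab('top')
for n,uv,z in [('mugrim',(433,184),.085),('tin',(332,330),.02),('stamp',(249,323),.035),('spool',(122,338),.036),('cards',(226,159),.025),('glue',(275,155),.1)]: print(n,ray(f,uv,z)[:2])"
```

```text
t 5.3 pos [ 0.5896 -0.0514  0.0762] phi -10.06 tilt 1.5 w 71.6 F [ 0.2 -1.2  0.3]
shift mm tool [10.8 -2.1 25.9] az -0.56 level ax,ay: [-0.37  1.45]
mugrim [ 0.70675188 -0.26649337]
tin [ 0.37117751 -0.07544823]
stamp [0.3674785  0.10582538]
spool [0.30856007 0.37394052]
cards [0.73999565 0.20983631]
glue [0.73357815 0.08735679]
```

>>> move_arm([
  {"tx": 0.011, "ty": -0.002, "tz": 0.01, "ax": -0.4, "ay": 1.4, "az": -0.6, "jaw": 40},
  {"tx": 0, "ty": 0, "tz": 0.01, "ax": 0, "ay": 0, "az": 0, "jaw": 40},
  {"tx": 0, "ty": 0, "tz": 0, "ax": 0, "ay": 0, "az": 0, "jaw": 40},
])

```text
time: 5.65
tool_pos: [0.6001, -0.0563, 0.0561]
tool_rot: [0.001, 0.996, -0.085, 0.0]
contact_force: [0.8, -0.6, -0.1]
gripper_width: 0.842
```

```bash
python3 plan.py .600 -.051 .003 -9.5
```

```text
t 5.7 pos [ 0.6001 -0.0563  0.0561] phi -9.74 tilt 0.12 w 71.6 F [ 0.8 -0.6 -0.1]
shift mm tool [-1.  -5.3 53.1] az -0.24 level ax,ay: [ 0.12 -0.01]
```

>>> move_arm([
  {"tx": -0.001, "ty": -0.005, "tz": 0, "ax": 0.1, "ay": 0, "az": -0.2, "jaw": 40},
  {"tx": 0, "ty": 0, "tz": 0, "ax": 0, "ay": 0, "az": 0, "jaw": 40},
  {"tx": 0, "ty": 0, "tz": 0.015, "ax": 0, "ay": 0, "az": 0, "jaw": 40},
  {"tx": 0, "ty": 0, "tz": 0.015, "ax": 0, "ay": 0, "az": 0, "jaw": 40},
  {"tx": 0, "ty": 0, "tz": 0.01, "ax": 0, "ay": 0, "az": 0, "jaw": 40},
  {"tx": 0, "ty": 0, "tz": 0, "ax": 0, "ay": 0, "az": 0, "jaw": 40},
])

```text
time: 6.25
tool_pos: [0.5998, -0.0535, 0.0141]
tool_rot: [0.0, 0.996, -0.085, 0.001]
contact_force: [-0.7, 0.4, -0.1]
gripper_width: 0.846
```

```bash
python3 plan.py .600 -.051 .004 -9.5; python3 -c "
from h import *
f=grab('scene');a=f['color'][200:330,250:400,::-1];cv2.imwrite('pics/s3c.png',cv2.resize(a,None,fx=4,fy=4))"
```

```text
t 6.2 pos [ 0.5998 -0.0535  0.0141] phi -9.74 tilt 0.07 w 71.9 F [-0.7  0.4 -0.1]
shift mm tool [-0.2 -2.5 10.1] az -0.24 level ax,ay: [ 0.03 -0.07]
```

View pics/s3c.png

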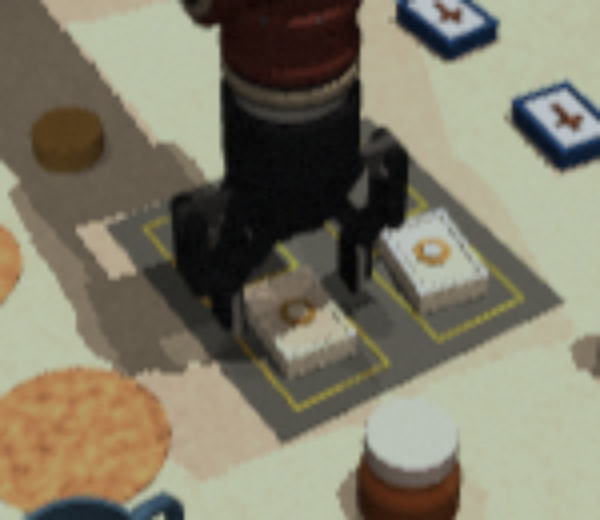

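The fingers straddle the right cream, so I'll lower and close.

>>> move_arm([
  {"tx": 0, "ty": -0.0025, "tz": 0.007, "ax": 0, "ay": 0, "az": 0, "jaw": 40},
  {"tx": 0, "ty": 0, "tz": 0.003, "ax": 0, "ay": 0, "az": 0, "jaw": 40},
  {"tx": 0, "ty": 0, "tz": 0, "ax": 0, "ay": 0, "az": 0, "jaw": 140},
  {"tx": 0, "ty": 0, "tz": 0, "ax": 0, "ay": 0, "az": 0, "jaw": 140},
  {"tx": 0, "ty": 0, "tz": 0, "ax": 0, "ay": 0, "az": 0, "jaw": 140},
  {"tx": 0, "ty": 0, "tz": 0, "ax": 0, "ay": 0, "az": 0, "jaw": 140},
])

```text
time: 6.9
tool_pos: [0.6019, -0.0508, 0.0054]
tool_rot: [0.001, 0.996, -0.085, 0.002]
contact_force: [0.3, 0.3, -1.9]
gripper_width: 0.518
```

```bash
python3 plan.py .590 -.203 .004 -4
```

```text
t 6.9 pos [ 0.6019 -0.0508  0.0054] phi -9.71 tilt 0.24 w 44.1 F [ 0.3  0.3 -1.9]
shift mm tool [ 14.  152.    1.6] az -5.71 level ax,ay: [ 0.04 -0.23]
```

>>> move_arm([
  {"tx": 0.001, "ty": 0.01, "tz": 0, "ax": 0, "ay": 0, "az": 0, "jaw": 140},
  {"tx": 0.0015, "ty": 0.016, "tz": 0, "ax": 0, "ay": 0, "az": 0, "jaw": 140},
  {"tx": 0.0015, "ty": 0.016, "tz": 0, "ax": 0, "ay": 0, "az": 0, "jaw": 140},
  {"tx": 0.0015, "ty": 0.016, "tz": 0, "ax": 0, "ay": 0, "az": 0, "jaw": 140},
  {"tx": 0.0015, "ty": 0.016, "tz": 0, "ax": 0, "ay": 0, "az": 0, "jaw": 140},
  {"tx": 0.0015, "ty": 0.016, "tz": 0, "ax": 0, "ay": 0, "az": 0, "jaw": 140},
])

```text
time: 7.5
tool_pos: [0.5937, -0.1482, 0.005]
tool_rot: [0.001, 0.996, -0.084, 0.002]
contact_force: [-0.6, -0.4, -0.9]
gripper_width: 0.515
```

```bash
python3 plan.py .590 -.203 .004 -4
```

```text
t 7.5 pos [ 0.5937 -0.1482  0.005 ] phi -9.65 tilt 0.21 w 43.8 F [-0.6 -0.4 -0.9]
shift mm tool [ 5.5 54.7  1.1] az -5.65 level ax,ay: [ 0.07 -0.19]
```

Tracking is good: z stays at 5 mm and the grip holds. Finishing the slide.

>>> move_arm([
  {"tx": 0.001, "ty": 0.016, "tz": 0, "ax": 0, "ay": 0, "az": 0, "jaw": 140},
  {"tx": 0.0015, "ty": 0.016, "tz": 0, "ax": 0, "ay": 0, "az": 0, "jaw": 140},
  {"tx": 0.0015, "ty": 0.01, "tz": 0, "ax": 0, "ay": 0, "az": 0, "jaw": 140},
  {"tx": 0.0015, "ty": 0.006, "tz": 0, "ax": 0, "ay": 0, "az": 0, "jaw": 140},
  {"tx": 0, "ty": 0.001, "tz": 0, "ax": 0, "ay": 0, "az": 0, "jaw": 140},
  {"tx": 0, "ty": 0, "tz": 0, "ax": 0, "ay": 0, "az": 0, "jaw": 140},
])

```text
time: 8.1
tool_pos: [0.5902, -0.2053, 0.0051]
tool_rot: [0.001, 0.996, -0.086, 0.002]
contact_force: [-0.4, 0.7, -0.5]
gripper_width: 0.513
```

```bash
python3 plan.py .590 -.203 .004 -4
```

```text
t 8.1 pos [ 0.5902 -0.2053  0.0051] phi -9.9 tilt 0.22 w 43.6 F [-0.4  0.7 -0.5]
shift mm tool [-0.6 -2.2  1.1] az -5.9 level ax,ay: [ 0.07 -0.21]
```

>>> move_arm([
  {"tx": 0, "ty": 0, "tz": 0, "ax": 0, "ay": 0, "az": 0, "jaw": 40},
  {"tx": 0, "ty": 0, "tz": 0, "ax": 0, "ay": 0, "az": 0, "jaw": 40},
  {"tx": 0, "ty": 0, "tz": 0, "ax": 0, "ay": 0, "az": 0, "jaw": 40},
  {"tx": 0, "ty": 0, "tz": -0.015, "ax": 0, "ay": 0, "az": 0, "jaw": 40},
  {"tx": 0, "ty": 0, "tz": -0.03, "ax": 0, "ay": 0, "az": 0, "jaw": 40},
  {"tx": 0, "ty": 0, "tz": -0.03, "ax": 0, "ay": 0, "az": 4.1, "jaw": 40},
  {"tx": 0, "ty": 0, "tz": 0, "ax": 0, "ay": 0, "az": 0, "jaw": 40},
])

```text
time: 8.8
tool_pos: [0.5908, -0.2024, 0.0855]
tool_rot: [0.0, 0.993, -0.121, 0.002]
contact_force: [0.3, -0.2, 1.0]
gripper_width: 0.844
```

```bash
python3 plan.py .608 .047 .06 -14
```

```text
t 8.8 pos [ 0.5908 -0.2024  0.0855] phi -13.91 tilt 0.23 w 71.7 F [ 0.3 -0.2  1. ]
shift mm tool [ -43.4 -246.3   25.2] az 0.09 level ax,ay: [ 0.02 -0.23]
```

>>> move_arm([
  {"tx": -0.005, "ty": -0.03, "tz": 0, "ax": 0, "ay": 0, "az": 0, "jaw": 40},
  {"tx": -0.007, "ty": -0.04, "tz": 0, "ax": 0, "ay": 0, "az": 0, "jaw": 40},
  {"tx": -0.007, "ty": -0.04, "tz": 0, "ax": 0, "ay": 0, "az": 0, "jaw": 40},
  {"tx": -0.007, "ty": -0.04, "tz": 0, "ax": 0, "ay": 0, "az": 0, "jaw": 40},
  {"tx": -0.007, "ty": -0.04, "tz": 0.005, "ax": 0, "ay": 0, "az": 0, "jaw": 40},
  {"tx": -0.005, "ty": -0.03, "tz": 0.005, "ax": 0, "ay": 0, "az": 0, "jaw": 40},
  {"tx": -0.002, "ty": -0.012, "tz": 0.01, "ax": 0, "ay": 0, "az": 0, "jaw": 40},
  {"tx": 0, "ty": 0, "tz": 0, "ax": 0, "ay": 0, "az": 0, "jaw": 40},
])

```text
time: 9.6
tool_pos: [0.6098, 0.0397, 0.0692]
tool_rot: [0.002, 0.993, -0.119, 0.006]
contact_force: [-0.8, -0.7, 0.6]
gripper_width: 0.842
```

```bash
python3 plan.py .608 .047 .004 -14
```

```text
t 9.6 pos [0.6098 0.0397 0.0692] phi -13.65 tilt 0.75 w 71.5 F [-0.8 -0.7  0.6]
shift mm tool [-4.3 -6.7 65.1] az 0.35 level ax,ay: [ 0.09 -0.75]
```

>>> move_arm([
  {"tx": -0.003, "ty": -0.007, "tz": 0, "ax": 0.1, "ay": -0.7, "az": 0.3, "jaw": 40},
  {"tx": 0, "ty": 0, "tz": 0.015, "ax": 0, "ay": 0, "az": 0, "jaw": 40},
  {"tx": 0, "ty": 0, "tz": 0.015, "ax": 0, "ay": 0, "az": 0, "jaw": 40},
  {"tx": 0, "ty": 0, "tz": 0, "ax": 0, "ay": 0, "az": 0, "jaw": 40},
])

```text
time: 10.0
tool_pos: [0.6085, 0.0442, 0.0367]
tool_rot: [0.0, 0.992, -0.123, -0.0]
contact_force: [-0.8, 0.9, -0.1]
gripper_width: 0.844
```

```bash
python3 plan.py .608 .047 .004 -14; python3 -c "
from h import *
f=grab('scene');a=f['color'][200:330,220:400,::-1];cv2.imwrite('pics/s4c.png',cv2.resize(a,None,fx=4,fy=4))"
```

```text
t 10.0 pos [0.6085 0.0442 0.0367] phi -14.13 tilt 0.05 w 71.7 F [-0.8  0.9 -0.1]
shift mm tool [-1.2 -2.6 32.7] az -0.13 level ax,ay: [0.05 0.01]
```

View pics/s4c.png

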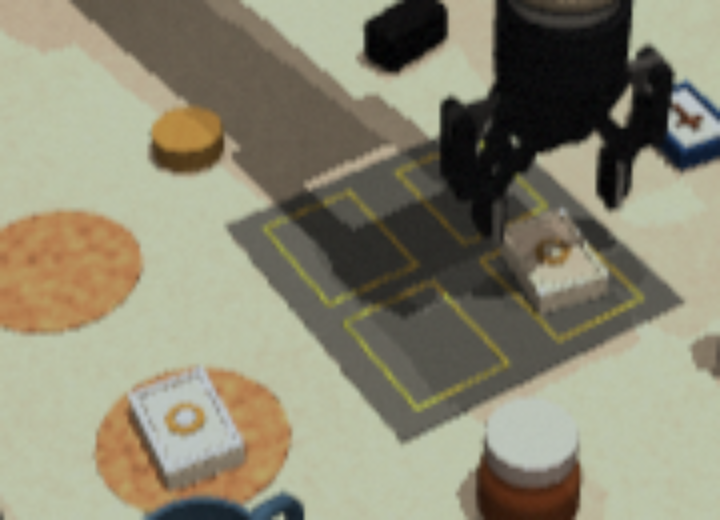

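The first cream is on its cork, close to the centre, at crop (185,430). Gripping the second one.

>>> move_arm([
  {"tx": -0.001, "ty": -0.003, "tz": 0.015, "ax": 0, "ay": 0, "az": 0, "jaw": 40},
  {"tx": 0, "ty": 0, "tz": 0.012, "ax": 0, "ay": 0, "az": 0, "jaw": 40},
  {"tx": 0, "ty": 0, "tz": 0.004, "ax": 0, "ay": 0, "az": 0, "jaw": 40},
  {"tx": 0, "ty": 0, "tz": 0, "ax": 0, "ay": 0, "az": 0, "jaw": 140},
  {"tx": 0, "ty": 0, "tz": 0, "ax": 0, "ay": 0, "az": 0, "jaw": 140},
  {"tx": 0, "ty": 0, "tz": 0, "ax": 0, "ay": 0, "az": 0, "jaw": 140},
  {"tx": 0, "ty": 0, "tz": 0, "ax": 0, "ay": 0, "az": 0, "jaw": 140},
])

```text
time: 10.75
tool_pos: [0.6097, 0.0462, 0.0047]
tool_rot: [0.0, 0.992, -0.124, 0.001]
contact_force: [-0.6, -0.1, -0.8]
gripper_width: 0.523
```

```bash
python3 plan.py .419 -.201 .005 -14
```

```text
t 10.8 pos [0.6097 0.0462 0.0047] phi -14.23 tilt 0.13 w 44.4 F [-0.6 -0.1 -0.8]
shift mm tool [-124.1  286.5   -0.4] az -0.23 level ax,ay: [ 0.04 -0.12]
```

>>> move_arm([
  {"tx": -0.005, "ty": 0.012, "tz": 0, "ax": 0, "ay": 0, "az": 0, "jaw": 140},
  {"tx": -0.008, "ty": 0.018, "tz": 0, "ax": 0, "ay": 0, "az": 0, "jaw": 140},
  {"tx": -0.008, "ty": 0.018, "tz": 0, "ax": 0, "ay": 0, "az": 0, "jaw": 140},
  {"tx": -0.008, "ty": 0.018, "tz": 0, "ax": 0, "ay": 0, "az": 0, "jaw": 140},
  {"tx": -0.008, "ty": 0.018, "tz": 0, "ax": 0, "ay": 0, "az": 0, "jaw": 140},
  {"tx": -0.008, "ty": 0.018, "tz": 0, "ax": 0, "ay": 0, "az": 0, "jaw": 140},
  {"tx": -0.008, "ty": 0.018, "tz": 0, "ax": 0, "ay": 0, "az": 0, "jaw": 140},
  {"tx": -0.005, "ty": 0.01, "tz": 0, "ax": 0, "ay": 0, "az": 0, "jaw": 140},
])

```text
time: 11.55
tool_pos: [0.5151, -0.072, 0.0049]
tool_rot: [0.001, 0.992, -0.123, 0.001]
contact_force: [-0.2, -0.4, -0.2]
gripper_width: 0.52
```

```bash
python3 plan.py .419 -.201 .005 -14
```

```text
t 11.6 pos [ 0.5151 -0.072   0.0049] phi -14.07 tilt 0.19 w 44.2 F [-0.2 -0.4 -0.2]
shift mm tool [-61.8 148.5   0. ] az -0.07 level ax,ay: [ 0.13 -0.14]
```

>>> move_arm([
  {"tx": -0.006, "ty": 0.014, "tz": 0, "ax": 0, "ay": 0, "az": 0, "jaw": 140},
  {"tx": -0.008, "ty": 0.018, "tz": 0, "ax": 0, "ay": 0, "az": 0, "jaw": 140},
  {"tx": -0.008, "ty": 0.018, "tz": 0, "ax": 0, "ay": 0, "az": 0, "jaw": 140},
  {"tx": -0.008, "ty": 0.018, "tz": 0, "ax": 0, "ay": 0, "az": 0, "jaw": 140},
  {"tx": -0.008, "ty": 0.018, "tz": 0, "ax": 0, "ay": 0, "az": 0, "jaw": 140},
  {"tx": -0.008, "ty": 0.018, "tz": 0, "ax": 0, "ay": 0, "az": 0, "jaw": 140},
  {"tx": -0.008, "ty": 0.018, "tz": 0, "ax": 0, "ay": 0, "az": 0, "jaw": 140},
  {"tx": -0.005, "ty": 0.012, "tz": 0, "ax": 0, "ay": 0, "az": 0, "jaw": 140},
  {"tx": -0.002, "ty": 0.006, "tz": 0, "ax": 0, "ay": 0, "az": 0, "jaw": 140},
  {"tx": 0, "ty": 0, "tz": 0, "ax": 0, "ay": 0, "az": 0, "jaw": 140},
])

```text
time: 12.55
tool_pos: [0.4141, -0.1994, 0.0055]
tool_rot: [0.002, 0.992, -0.124, 0.002]
contact_force: [0.0, 0.8, -1.1]
gripper_width: 0.515
```

```bash
python3 plan.py .419 -.201 .005 -14; python3 -c "
from h import *
f=grab('scene','s5')"
```

```text
t 12.6 pos [ 0.4141 -0.1994  0.0055] phi -14.22 tilt 0.31 w 43.8 F [ 0.   0.8 -1.1]
shift mm tool [5.1 0.3 0.5] az -0.22 level ax,ay: [ 0.15 -0.26]
```

View pics/s5.png

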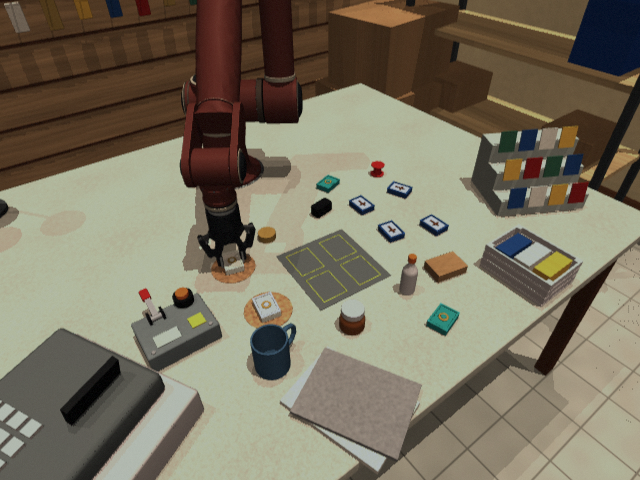

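The second cream is on the near cork at (233,266). I'll nudge it 5 mm, release and lift.

>>> move_arm([
  {"tx": 0.005, "ty": 0, "tz": 0, "ax": 0, "ay": 0, "az": 0, "jaw": 140},
  {"tx": 0, "ty": 0, "tz": 0, "ax": 0, "ay": 0, "az": 0, "jaw": 40},
  {"tx": 0, "ty": 0, "tz": 0, "ax": 0, "ay": 0, "az": 0, "jaw": 40},
  {"tx": 0, "ty": 0, "tz": 0, "ax": 0, "ay": 0, "az": 0, "jaw": 40},
  {"tx": 0, "ty": 0, "tz": -0.015, "ax": 0.1, "ay": -0.2, "az": 0, "jaw": 40},
  {"tx": 0, "ty": 0, "tz": -0.03, "ax": 0, "ay": 0, "az": 0, "jaw": 40},
  {"tx": 0, "ty": 0, "tz": -0.03, "ax": 0, "ay": 0, "az": 0, "jaw": 40},
  {"tx": 0, "ty": -0.02, "tz": -0.02, "ax": 0, "ay": 0, "az": 0, "jaw": 40},
  {"tx": 0, "ty": -0.04, "tz": 0, "ax": 0, "ay": 0, "az": 0, "jaw": 40},
  {"tx": 0, "ty": -0.04, "tz": 0, "ax": 0, "ay": 0, "az": 0, "jaw": 40},
  {"tx": 0, "ty": 0, "tz": 0, "ax": 0, "ay": 0, "az": 0, "jaw": 40},
])

```text
time: 13.7
tool_pos: [0.4471, -0.0983, 0.106]
tool_rot: [-0.0, 0.992, -0.123, 0.002]
contact_force: [-0.2, -0.3, -0.4]
gripper_width: 0.84
```

```bash
python3 meas.py; python3 plan.py .56 .203 .1 -10; python3 -c "
from h import *
f=grab('top','t6')"
```

```text
blue [0.42  0.218] 178.0 [0.052 0.035] 1.0 [203. 295.]
blue [0.429 0.362] 21.0 [0.035 0.052] 1.0 [140. 284.]
blue [0.56  0.203] 169.5 [0.052 0.034] 1.0 [219. 234.]
blue [0.611 0.316] 0.2 [0.035 0.053] 1.0 [173. 208.]
cream [ 0.588 -0.204] 169.8 [0.064 0.044] 0.0 [397. 240.]
cream [ 0.754 -0.081] 5.2 [0.048 0.049] 0.0 [350. 166.]
t 13.8 pos [ 0.4468 -0.0998  0.1059] phi -14.13 tilt 0.22 w 71.7 F [-0.1  0.1  0.9]
shift mm tool [  35.8 -321.3    6. ] az -4.13 level ax,ay: [ 0.   -0.22]
```

View pics/t6.png

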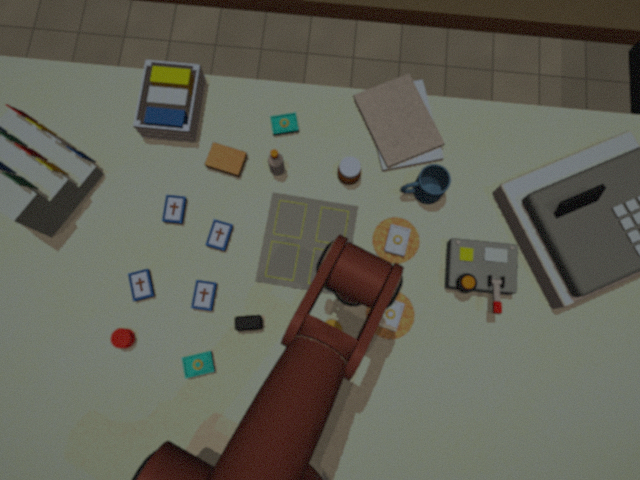

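All is as expected: the near cork holds its cream (partly under the arm at (393,315)), and the lever is down with its head at (497,307). Next is the blue at (0.56, 0.203).

>>> move_arm([
  {"tx": 0, "ty": -0.01, "tz": 0, "ax": 0, "ay": -0.2, "az": -3.6, "jaw": 40},
  {"tx": 0.007, "ty": -0.035, "tz": 0, "ax": 0, "ay": 0, "az": 0, "jaw": 40},
  {"tx": 0.008, "ty": -0.045, "tz": 0, "ax": 0, "ay": 0, "az": 0, "jaw": 40},
  {"tx": 0.008, "ty": -0.045, "tz": 0, "ax": 0, "ay": 0, "az": 0, "jaw": 40},
  {"tx": 0.008, "ty": -0.045, "tz": 0, "ax": 0, "ay": 0, "az": 0, "jaw": 40},
  {"tx": 0.008, "ty": -0.045, "tz": 0, "ax": 0, "ay": 0, "az": 0, "jaw": 40},
  {"tx": 0.007, "ty": -0.04, "tz": 0.005, "ax": 0, "ay": 0, "az": 0, "jaw": 40},
  {"tx": 0.006, "ty": -0.025, "tz": 0.005, "ax": 0, "ay": 0, "az": 0, "jaw": 40},
  {"tx": 0.003, "ty": -0.01, "tz": 0.01, "ax": 0, "ay": 0, "az": 0, "jaw": 40},
  {"tx": 0, "ty": 0, "tz": 0.005, "ax": 0, "ay": 0, "az": 0, "jaw": 40},
  {"tx": 0, "ty": 0, "tz": 0, "ax": 0, "ay": 0, "az": 0, "jaw": 40},
])

```text
time: 14.9
tool_pos: [0.564, 0.1805, 0.0756]
tool_rot: [0.003, 0.995, -0.1, -0.001]
contact_force: [0.8, -0.3, -0.2]
gripper_width: 0.847
```

```bash
python3 plan.py .56 .203 .03 -10.5
```

```text
t 14.9 pos [0.564  0.1805 0.0756] phi -11.5 tilt 0.4 w 72.0 F [ 0.8 -0.3 -0.2]
shift mm tool [ -8.3 -21.6  45.4] az -1.0 level ax,ay: [0.39 0.11]
```

>>> move_arm([
  {"tx": -0.007, "ty": -0.019, "tz": 0, "ax": 0.4, "ay": 0.1, "az": -1, "jaw": 40},
  {"tx": 0, "ty": 0, "tz": 0.015, "ax": 0, "ay": 0, "az": 0, "jaw": 40},
  {"tx": 0, "ty": 0, "tz": 0.015, "ax": 0, "ay": 0, "az": 0, "jaw": 40},
  {"tx": 0, "ty": 0, "tz": 0, "ax": 0, "ay": 0, "az": 0, "jaw": 40},
])

```text
time: 15.3
tool_pos: [0.5605, 0.1983, 0.0437]
tool_rot: [-0.0, 0.996, -0.093, -0.0]
contact_force: [0.2, 0.1, -0.4]
gripper_width: 0.843
```

```bash
python3 plan.py .56 .203 .004 -10.5; python3 -c "
from h import *
f=grab('scene');a=f['color'][160:290,300:480,::-1];cv2.imwrite('pics/s7c.png',cv2.resize(a,None,fx=4,fy=4))"
```

```text
t 15.3 pos [0.5605 0.1983 0.0437] phi -10.68 tilt 0.01 w 71.6 F [ 0.2  0.1 -0.4]
shift mm tool [-1.4 -4.5 39.7] az -0.18 level ax,ay: [-0.01  0.  ]
```

View pics/s7c.png

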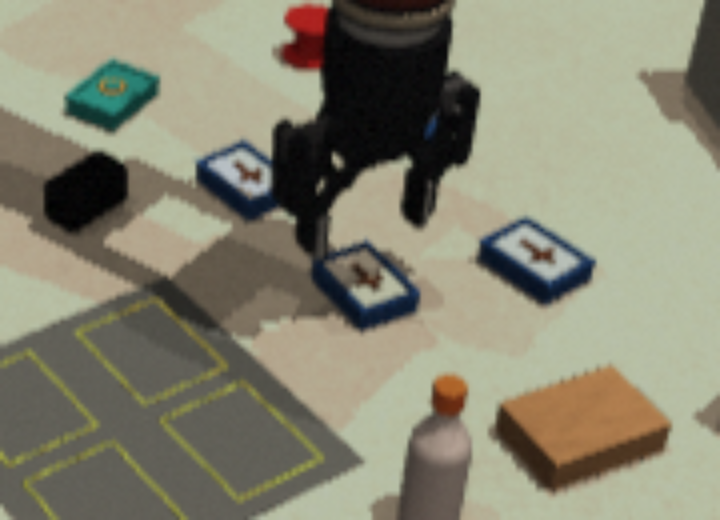

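>>> move_arm([
  {"tx": -0.001, "ty": -0.005, "tz": 0, "ax": 0, "ay": 0, "az": 0, "jaw": 40},
  {"tx": 0, "ty": 0, "tz": 0.015, "ax": 0, "ay": 0, "az": 0, "jaw": 40},
  {"tx": 0, "ty": 0, "tz": 0.015, "ax": 0, "ay": 0, "az": 0, "jaw": 40},
  {"tx": 0, "ty": 0, "tz": 0.009, "ax": 0, "ay": 0, "az": 0, "jaw": 40},
  {"tx": 0, "ty": 0, "tz": 0, "ax": 0, "ay": 0, "az": 0, "jaw": 140},
  {"tx": 0, "ty": 0, "tz": 0, "ax": 0, "ay": 0, "az": 0, "jaw": 140},
  {"tx": 0, "ty": 0, "tz": 0, "ax": 0, "ay": 0, "az": 0, "jaw": 140},
  {"tx": 0, "ty": 0, "tz": 0, "ax": 0, "ay": 0, "az": 0, "jaw": 140},
])

```text
time: 16.15
tool_pos: [0.5618, 0.2035, 0.003]
tool_rot: [-0.0, 0.996, -0.093, 0.001]
contact_force: [-0.2, -0.3, -0.8]
gripper_width: 0.52
```

```bash
python3 plan.py .6102 -.0538 .005 -4
```

```text
t 16.1 pos [0.5618 0.2035 0.003 ] phi -10.72 tilt 0.12 w 44.2 F [-0.2 -0.3 -0.8]
shift mm tool [ 95.4 243.8  -2. ] az -6.72 level ax,ay: [-0.05 -0.11]
```

>>> move_arm([
  {"tx": 0, "ty": 0, "tz": 0, "ax": 0, "ay": 0, "az": -2.3, "jaw": 140},
  {"tx": 0, "ty": 0, "tz": 0, "ax": 0, "ay": 0, "az": -2.3, "jaw": 140},
  {"tx": 0, "ty": 0, "tz": 0, "ax": 0, "ay": 0, "az": -2, "jaw": 140},
  {"tx": 0.004, "ty": 0.01, "tz": 0, "ax": 0, "ay": 0, "az": 0, "jaw": 140},
  {"tx": 0.0045, "ty": 0.017, "tz": 0, "ax": 0, "ay": 0, "az": 0, "jaw": 140},
  {"tx": 0.0045, "ty": 0.017, "tz": 0, "ax": 0, "ay": 0, "az": 0, "jaw": 140},
  {"tx": 0.0045, "ty": 0.017, "tz": 0, "ax": 0, "ay": 0, "az": 0, "jaw": 140},
  {"tx": 0.0045, "ty": 0.017, "tz": 0, "ax": 0, "ay": 0, "az": 0, "jaw": 140},
  {"tx": 0.0045, "ty": 0.017, "tz": 0, "ax": 0, "ay": 0, "az": 0, "jaw": 140},
  {"tx": 0.0045, "ty": 0.017, "tz": 0, "ax": 0, "ay": 0, "az": 0, "jaw": 140},
  {"tx": 0.0045, "ty": 0.017, "tz": 0, "ax": 0, "ay": 0, "az": 0, "jaw": 140},
])

```text
time: 17.25
tool_pos: [0.5899, 0.0646, 0.0041]
tool_rot: [0.0, 0.999, -0.035, 0.002]
contact_force: [-0.2, 0.5, -1.8]
gripper_width: 0.521
```

```bash
python3 plan.py .611 -.0538 .005 -4
```

```text
t 17.2 pos [0.5899 0.0646 0.0041] phi -4.05 tilt 0.26 w 44.3 F [-0.2  0.5 -1.8]
shift mm tool [ 29.4 116.6  -0.7] az -0.05 level ax,ay: [ 0.03 -0.25]
```

>>> move_arm([
  {"tx": 0.0045, "ty": 0.017, "tz": 0, "ax": 0, "ay": 0, "az": 0, "jaw": 140},
  {"tx": 0.0045, "ty": 0.017, "tz": 0, "ax": 0, "ay": 0, "az": 0, "jaw": 140},
  {"tx": 0.0045, "ty": 0.017, "tz": 0, "ax": 0, "ay": 0, "az": 0, "jaw": 140},
  {"tx": 0.0045, "ty": 0.017, "tz": 0, "ax": 0, "ay": 0, "az": 0, "jaw": 140},
  {"tx": 0.0045, "ty": 0.017, "tz": 0, "ax": 0, "ay": 0, "az": 0, "jaw": 140},
  {"tx": 0.003, "ty": 0.013, "tz": 0, "ax": 0, "ay": 0, "az": 0, "jaw": 140},
  {"tx": 0.002, "ty": 0.007, "tz": 0, "ax": 0, "ay": 0, "az": 0, "jaw": 140},
  {"tx": 0, "ty": 0, "tz": 0, "ax": 0, "ay": 0, "az": 0, "jaw": 140},
])

```text
time: 18.05
tool_pos: [0.6106, -0.0546, 0.0053]
tool_rot: [0.001, 0.999, -0.041, 0.003]
contact_force: [0.0, 0.5, -0.3]
gripper_width: 0.517
```

```bash
python3 plan.py .611 -.0538 .005 -4
```

```text
t 18.1 pos [ 0.6106 -0.0546  0.0053] phi -4.69 tilt 0.4 w 43.9 F [ 0.   0.5 -0.3]
shift mm tool [ 0.3 -0.8  0.3] az -0.69 level ax,ay: [ 0.15 -0.37]
```

>>> move_arm([
  {"tx": 0, "ty": 0, "tz": 0, "ax": 0, "ay": 0, "az": 0, "jaw": 40},
  {"tx": 0, "ty": 0, "tz": 0, "ax": 0, "ay": 0, "az": 0, "jaw": 40},
  {"tx": 0, "ty": 0, "tz": 0, "ax": 0, "ay": 0, "az": 0, "jaw": 40},
  {"tx": 0, "ty": 0, "tz": -0.015, "ax": 0.1, "ay": -0.4, "az": 0, "jaw": 40},
  {"tx": 0, "ty": 0, "tz": -0.03, "ax": 0, "ay": 0, "az": 0, "jaw": 40},
  {"tx": 0, "ty": 0, "tz": -0.03, "ax": 0, "ay": 0, "az": -4.7, "jaw": 40},
  {"tx": 0, "ty": -0.03, "tz": 0, "ax": 0, "ay": 0, "az": 0, "jaw": 40},
  {"tx": 0, "ty": -0.045, "tz": 0, "ax": 0, "ay": 0, "az": 0, "jaw": 40},
  {"tx": 0, "ty": -0.045, "tz": 0, "ax": 0, "ay": 0, "az": 0, "jaw": 40},
  {"tx": 0, "ty": -0.045, "tz": 0, "ax": 0, "ay": 0, "az": 0, "jaw": 40},
  {"tx": 0, "ty": -0.045, "tz": 0, "ax": 0, "ay": 0, "az": 0, "jaw": 40},
  {"tx": 0, "ty": -0.045, "tz": 0, "ax": 0, "ay": 0, "az": 0, "jaw": 40},
])

```text
time: 19.25
tool_pos: [0.6097, 0.2104, 0.0861]
tool_rot: [-0.0, 1.0, 0.001, 0.002]
contact_force: [0.3, -0.1, -0.3]
gripper_width: 0.841
```

```bash
python3 plan.py .611 .316 .07 0; python3 meas.py
```

```text
t 19.2 pos [0.6097 0.2104 0.0861] phi 0.07 tilt 0.2 w 71.5 F [ 0.3 -0.1 -0.3]
shift mm tool [   1.4 -105.6   16.1] az 0.07 level ax,ay: [-0.03 -0.2 ]
blue [ 0.609 -0.054] 175.7 [0.052 0.034] 1.0 [332. 224.]
cream [ 0.419 -0.2  ] 166.0 [0.064 0.045] 0.0 [390. 314.]
cream [ 0.588 -0.204] 170.0 [0.064 0.044] 0.0 [397. 240.]
cream [ 0.754 -0.081] 5.2 [0.048 0.05 ] 0.0 [350. 166.]
cream [0.891 0.362] 89.1 [0.041 0.041] 0.0 [173.  96.]
```

The first blue sits at (0.609, −0.054), yaw −4.3°, which is centred in its bay. Continuing to the next.

>>> move_arm([
  {"tx": 0, "ty": -0.04, "tz": 0, "ax": 0, "ay": -0.2, "az": 0, "jaw": 40},
  {"tx": 0, "ty": -0.03, "tz": 0, "ax": 0, "ay": 0, "az": 0, "jaw": 40},
  {"tx": 0, "ty": -0.02, "tz": 0.01, "ax": 0, "ay": 0, "az": 0, "jaw": 40},
  {"tx": 0, "ty": 0, "tz": 0, "ax": 0, "ay": 0, "az": 0, "jaw": 40},
])

```text
time: 19.7
tool_pos: [0.6063, 0.3157, 0.0773]
tool_rot: [-0.003, 1.0, 0.007, 0.001]
contact_force: [-0.2, -0.2, -0.0]
gripper_width: 0.844
```

```bash
python3 plan.py .611 .316 .04 0;python3 -c "
from h import *
f=grab('scene');a=f['color'][140:270,320:500,::-1];cv2.imwrite('pics/s8c.png',cv2.resize(a,None,fx=4,fy=4))"
```

```text
t 19.7 pos [0.6063 0.3157 0.0773] phi 0.81 tilt 0.37 w 71.7 F [-0.2 -0.2 -0. ]
shift mm tool [ 4.7  0.  37.3] az 0.81 level ax,ay: [-0.36 -0.09]
```

View pics/s8c.png

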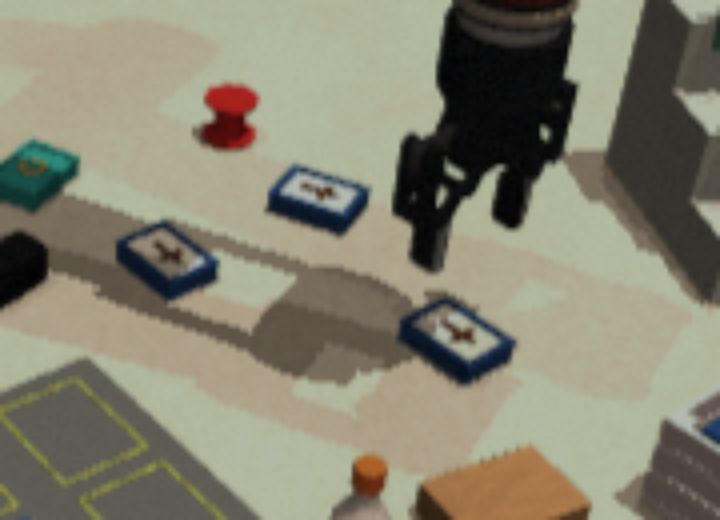

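```bash
python3 -c "
from h import *
f=grab('scene')
for uv in [(458,333),(318,190),(168,255)]: print(ray(f,(320+uv[0]/4-.4,140+uv[1]/4-.4),.018))"
```

```text
[0.61219098 0.31513296 0.018     ]
[0.4275358 0.3618018 0.018    ]
[0.42336661 0.21607886 0.018     ]
```

No plaque has been knocked. Descending.

>>> move_arm([
  {"tx": 0.005, "ty": 0, "tz": 0.01, "ax": -0.4, "ay": -0.1, "az": 0.8, "jaw": 40},
  {"tx": 0, "ty": 0, "tz": 0.02, "ax": 0, "ay": 0, "az": 0, "jaw": 40},
  {"tx": 0, "ty": 0, "tz": 0.01, "ax": 0, "ay": 0, "az": 0, "jaw": 40},
  {"tx": 0, "ty": 0, "tz": 0, "ax": 0, "ay": 0, "az": 0, "jaw": 40},
])

```text
time: 20.2
tool_pos: [0.6154, 0.3098, 0.0384]
tool_rot: [0.001, 1.0, -0.004, 0.002]
contact_force: [-0.2, -0.1, 0.4]
gripper_width: 0.845
```

```bash
python3 plan.py .611 .3155 .004 0
```

```text
t 20.2 pos [0.6154 0.3098 0.0384] phi -0.49 tilt 0.29 w 71.8 F [-0.2 -0.1  0.4]
shift mm tool [-4.6 -5.8 34.4] az -0.49 level ax,ay: [ 0.12 -0.26]
```

>>> move_arm([
  {"tx": -0.004, "ty": -0.006, "tz": 0, "ax": 0.1, "ay": -0.3, "az": -0.5, "jaw": 40},
  {"tx": 0, "ty": 0, "tz": 0, "ax": 0, "ay": 0, "az": 0, "jaw": 40},
  {"tx": 0, "ty": 0, "tz": 0.015, "ax": 0, "ay": 0, "az": 0, "jaw": 40},
  {"tx": 0, "ty": 0, "tz": 0.012, "ax": 0, "ay": 0, "az": 0, "jaw": 40},
  {"tx": 0, "ty": 0, "tz": 0.005, "ax": 0, "ay": 0, "az": 0, "jaw": 40},
  {"tx": 0, "ty": 0, "tz": 0, "ax": 0, "ay": 0, "az": 0, "jaw": 140},
  {"tx": 0, "ty": 0, "tz": 0, "ax": 0, "ay": 0, "az": 0, "jaw": 140},
  {"tx": 0, "ty": 0, "tz": 0, "ax": 0, "ay": 0, "az": 0, "jaw": 140},
  {"tx": 0, "ty": 0, "tz": 0, "ax": 0, "ay": 0, "az": 0, "jaw": 140},
])

```text
time: 21.1
tool_pos: [0.6127, 0.3156, 0.0058]
tool_rot: [-0.0, 1.0, -0.0, 0.001]
contact_force: [-1.0, -0.6, -0.8]
gripper_width: 0.519
```

```bash
python3 plan.py .6172 .046 .005 -4
```

```text
t 21.1 pos [0.6127 0.3156 0.0058] phi -0.04 tilt 0.07 w 44.1 F [-1.  -0.6 -0.8]
shift mm tool [  4.7 269.6   0.7] az 3.96 level ax,ay: [-0.02 -0.07]
```

>>> move_arm([
  {"tx": 0, "ty": 0, "tz": 0, "ax": 0, "ay": 0, "az": 2, "jaw": 140},
  {"tx": 0, "ty": 0, "tz": 0, "ax": 0, "ay": 0, "az": 2, "jaw": 140},
  {"tx": 0.001, "ty": 0.01, "tz": 0, "ax": 0, "ay": 0, "az": 0, "jaw": 140},
  {"tx": 0.0015, "ty": 0.018, "tz": 0, "ax": 0, "ay": 0, "az": 0, "jaw": 140},
  {"tx": 0.0015, "ty": 0.018, "tz": 0, "ax": 0, "ay": 0, "az": 0, "jaw": 140},
  {"tx": 0.0015, "ty": 0.018, "tz": 0, "ax": 0, "ay": 0, "az": 0, "jaw": 140},
  {"tx": 0.0015, "ty": 0.018, "tz": 0, "ax": 0, "ay": 0, "az": 0, "jaw": 140},
  {"tx": 0.0015, "ty": 0.018, "tz": 0, "ax": 0, "ay": 0, "az": 0, "jaw": 140},
  {"tx": 0.0015, "ty": 0.018, "tz": 0, "ax": 0, "ay": 0, "az": 0, "jaw": 140},
  {"tx": 0.0015, "ty": 0.018, "tz": 0, "ax": 0, "ay": 0, "az": 0, "jaw": 140},
  {"tx": 0.0015, "ty": 0.018, "tz": 0, "ax": 0, "ay": 0, "az": 0, "jaw": 140},
])

```text
time: 22.2
tool_pos: [0.6139, 0.146, 0.006]
tool_rot: [0.0, 0.999, -0.036, 0.001]
contact_force: [-0.7, 0.0, -0.7]
gripper_width: 0.517
```

```bash
python3 plan.py .6182 .046 .005 -4
```

```text
t 22.2 pos [0.6139 0.146  0.006 ] phi -4.14 tilt 0.09 w 43.9 F [-0.7  0.  -0.7]
shift mm tool [11.5 99.4  1.1] az -0.14 level ax,ay: [ 0.04 -0.09]
```

>>> move_arm([
  {"tx": 0.002, "ty": 0.018, "tz": 0, "ax": 0, "ay": 0, "az": 0, "jaw": 140},
  {"tx": 0.002, "ty": 0.018, "tz": 0, "ax": 0, "ay": 0, "az": 0, "jaw": 140},
  {"tx": 0.002, "ty": 0.018, "tz": 0, "ax": 0, "ay": 0, "az": 0, "jaw": 140},
  {"tx": 0.002, "ty": 0.018, "tz": 0, "ax": 0, "ay": 0, "az": 0, "jaw": 140},
  {"tx": 0.002, "ty": 0.013, "tz": 0, "ax": 0, "ay": 0, "az": 0, "jaw": 140},
  {"tx": 0.001, "ty": 0.006, "tz": 0, "ax": 0, "ay": 0, "az": 0, "jaw": 140},
  {"tx": 0, "ty": 0, "tz": 0, "ax": 0, "ay": 0, "az": 0, "jaw": 140},
])

```text
time: 22.9
tool_pos: [0.6163, 0.0394, 0.0065]
tool_rot: [0.001, 0.999, -0.04, 0.001]
contact_force: [-0.8, 0.7, -1.7]
gripper_width: 0.515
```

```bash
python3 plan.py .6182 .046 .005 -4
```

```text
t 22.9 pos [0.6163 0.0394 0.0065] phi -4.63 tilt 0.13 w 43.8 F [-0.8  0.7 -1.7]
shift mm tool [ 1.3 -6.8  1.5] az -0.63 level ax,ay: [ 0.09 -0.09]
```

>>> move_arm([
  {"tx": 0.001, "ty": -0.006, "tz": 0, "ax": 0, "ay": 0, "az": -0.6, "jaw": 140},
  {"tx": 0, "ty": 0, "tz": 0, "ax": 0, "ay": 0, "az": 0, "jaw": 140},
  {"tx": 0, "ty": 0, "tz": 0, "ax": 0, "ay": 0, "az": 0, "jaw": 140},
])

```text
time: 23.2
tool_pos: [0.6178, 0.0469, 0.0064]
tool_rot: [0.0, 0.999, -0.034, 0.001]
contact_force: [-0.6, -0.6, -0.4]
gripper_width: 0.517
```

```bash
python3 plan.py .6182 .046 .005 -4
```

```text
t 23.2 pos [0.6178 0.0469 0.0064] phi -3.92 tilt 0.09 w 44.0 F [-0.6 -0.6 -0.4]
shift mm tool [0.5 0.9 1.4] az 0.08 level ax,ay: [ 0.04 -0.08]
```

>>> move_arm([
  {"tx": 0, "ty": 0, "tz": 0, "ax": 0, "ay": 0, "az": 0, "jaw": 40},
  {"tx": 0, "ty": 0, "tz": 0, "ax": 0, "ay": 0, "az": 0, "jaw": 40},
  {"tx": 0, "ty": 0, "tz": 0, "ax": 0, "ay": 0, "az": 0, "jaw": 40},
  {"tx": 0, "ty": 0, "tz": -0.015, "ax": 0, "ay": 0, "az": 0, "jaw": 40},
  {"tx": 0, "ty": 0, "tz": -0.03, "ax": 0, "ay": 0, "az": 0, "jaw": 40},
  {"tx": 0, "ty": 0, "tz": -0.03, "ax": 0, "ay": 0, "az": -1.9, "jaw": 40},
  {"tx": -0.025, "ty": -0.02, "tz": 0, "ax": 0, "ay": 0, "az": 0, "jaw": 40},
  {"tx": -0.035, "ty": -0.028, "tz": 0, "ax": 0, "ay": 0, "az": 0, "jaw": 40},
  {"tx": -0.035, "ty": -0.028, "tz": 0, "ax": 0, "ay": 0, "az": 0, "jaw": 40},
  {"tx": -0.035, "ty": -0.028, "tz": 0, "ax": 0, "ay": 0, "az": 0, "jaw": 40},
  {"tx": -0.03, "ty": -0.022, "tz": 0, "ax": 0, "ay": 0, "az": 0, "jaw": 40},
  {"tx": 0, "ty": 0, "tz": 0, "ax": 0, "ay": 0, "az": 0, "jaw": 40},
])

```text
time: 24.4
tool_pos: [0.4618, 0.1833, 0.0952]
tool_rot: [-0.001, 1.0, -0.018, 0.008]
contact_force: [0.5, 0.2, 0.2]
gripper_width: 0.839
```

```bash
python3 plan.py .42 .2175 .07 -2; python3 meas.py
```

```text
t 24.4 pos [0.4618 0.1833 0.0952] phi -2.01 tilt 0.9 w 71.3 F [0.5 0.2 0.2]
shift mm tool [-43.4 -32.6  24.6] az -0.01 level ax,ay: [-0.14 -0.89]
blue [ 0.609 -0.054] 174.5 [0.052 0.035] 1.0 [332. 224.]
blue [0.616 0.048] 176.6 [0.052 0.034] 1.0 [289. 217.]
cream [ 0.419 -0.2  ] 165.7 [0.063 0.045] 0.0 [390. 314.]
cream [ 0.588 -0.204] 170.0 [0.064 0.045] 0.0 [397. 240.]
cream [ 0.754 -0.081] 4.7 [0.047 0.05 ] 0.0 [349. 166.]
cream [0.89  0.359] 88.6 [0.04  0.047] 0.0 [174.  96.]
cream [0.891 0.405] 1.3 [0.039 0.041] 0.0 [156.  94.]
cream [0.968 0.328] 49.7 [0.038 0.074] 0.0 [192.  68.]
```

Two blues are now in their bays. On to (0.42, 0.2175).

>>> move_arm([
  {"tx": -0.02, "ty": -0.016, "tz": 0, "ax": -0.1, "ay": -0.9, "az": 0, "jaw": 40},
  {"tx": -0.016, "ty": -0.012, "tz": 0.01, "ax": 0, "ay": 0, "az": 0, "jaw": 40},
  {"tx": 0, "ty": 0, "tz": 0.01, "ax": 0, "ay": 0, "az": 0, "jaw": 40},
  {"tx": 0, "ty": 0, "tz": 0, "ax": 0, "ay": 0, "az": 0, "jaw": 40},
])

```text
time: 24.85
tool_pos: [0.4334, 0.2115, 0.0798]
tool_rot: [-0.001, 1.0, -0.019, 0.006]
contact_force: [0.1, -0.4, 0.5]
gripper_width: 0.851
```

```bash
python3 plan.py .421 .217 .04 -2;python3 -c "
from h import *
f=grab('scene');a=f['color'][130:260,300:480,::-1];cv2.imwrite('pics/s9c.png',cv2.resize(a,None,fx=4,fy=4))"
```

```text
t 24.9 pos [0.4334 0.2115 0.0798] phi -2.19 tilt 0.64 w 72.3 F [ 0.1 -0.4  0.5]
shift mm tool [-13.   -5.   39.7] az -0.19 level ax,ay: [-0.1  -0.63]
```

View pics/s9c.png

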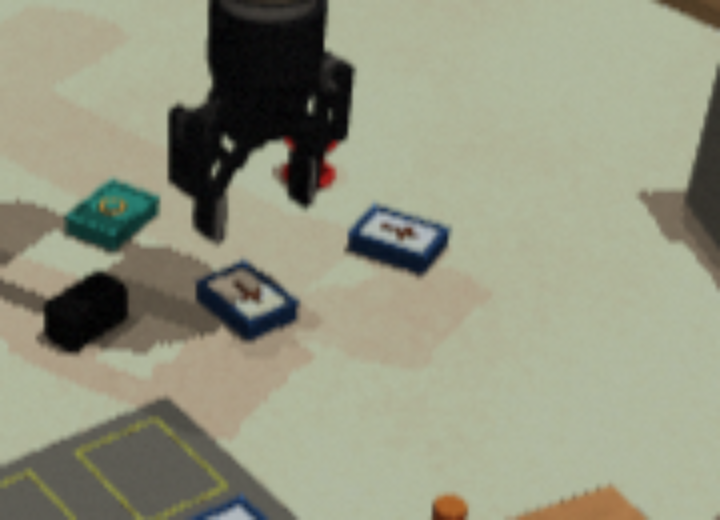

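>>> move_arm([
  {"tx": -0.012, "ty": -0.005, "tz": 0, "ax": -0.1, "ay": -0.6, "az": -0.2, "jaw": 40},
  {"tx": 0, "ty": 0, "tz": 0.02, "ax": 0, "ay": 0, "az": 0, "jaw": 40},
  {"tx": 0, "ty": 0, "tz": 0.02, "ax": 0, "ay": 0, "az": 0, "jaw": 40},
  {"tx": 0, "ty": 0, "tz": 0, "ax": 0, "ay": 0, "az": 0, "jaw": 40},
])

```text
time: 25.3
tool_pos: [0.425, 0.2166, 0.0426]
tool_rot: [-0.001, 1.0, -0.02, 0.002]
contact_force: [-0.2, 1.2, -0.5]
gripper_width: 0.843
```

```bash
python3 plan.py .421 .217 .005 -2;python3 -c "
from h import *
f=grab('scene')
for uv in [(250,290),(400,230)]: print(ray(f,(300+uv[0]/4-.4,130+uv[1]/4-.4),.018))"
```

```text
t 25.3 pos [0.425  0.2166 0.0426] phi -2.24 tilt 0.27 w 71.6 F [-0.2  1.2 -0.5]
shift mm tool [-4.2 -0.2 37.5] az -0.24 level ax,ay: [-0.1  -0.25]
[0.41949421 0.22126593 0.018     ]
[0.42845168 0.363012   0.018     ]
```

>>> move_arm([
  {"tx": -0.004, "ty": -0.001, "tz": 0, "ax": -0.1, "ay": -0.3, "az": 0, "jaw": 40},
  {"tx": 0, "ty": 0, "tz": 0.015, "ax": 0, "ay": 0, "az": 0, "jaw": 40},
  {"tx": 0, "ty": 0, "tz": 0.015, "ax": 0, "ay": 0, "az": 0, "jaw": 40},
  {"tx": 0, "ty": 0, "tz": 0.006, "ax": 0, "ay": 0, "az": 0, "jaw": 40},
  {"tx": 0, "ty": 0, "tz": 0, "ax": 0, "ay": 0, "az": 0, "jaw": 40},
  {"tx": 0, "ty": 0, "tz": 0, "ax": 0, "ay": 0, "az": 0, "jaw": 140},
  {"tx": 0, "ty": 0, "tz": 0, "ax": 0, "ay": 0, "az": 0, "jaw": 140},
  {"tx": 0, "ty": 0, "tz": 0, "ax": 0, "ay": 0, "az": 0, "jaw": 140},
  {"tx": 0, "ty": 0, "tz": 0, "ax": 0, "ay": 0, "az": 0, "jaw": 140},
])

```text
time: 26.25
tool_pos: [0.4282, 0.2205, 0.017]
tool_rot: [-0.003, 1.0, -0.02, 0.007]
contact_force: [0.1, -0.5, -0.5]
gripper_width: 0.448
```

```bash
python3 plan.py .5104 -.0468 .005 -4
```

```text
t 26.2 pos [0.4282 0.2205 0.017 ] phi -2.3 tilt 0.86 w 38.1 F [ 0.1 -0.5 -0.5]
shift mm tool [ 92.7 263.9  11.7] az 1.7 level ax,ay: [-0.34 -0.79]
```

The width is 38 mm, so nothing is held, and z is 17 mm where I expected 5. I need to look.

```bash
python3 -c "
from h import *
print(manip.state()['joint_pos'])
f=grab('scene');a=f['color'][130:260,300:480,::-1];cv2.imwrite('pics/s10c.png',cv2.resize(a,None,fx=4,fy=4))"
```

```text
[ 3.20544880e-01 -5.75992504e-02  2.10984930e+00  7.38442470e-04
  1.07436027e+00  1.93111401e+00]
```

View pics/s10c.png

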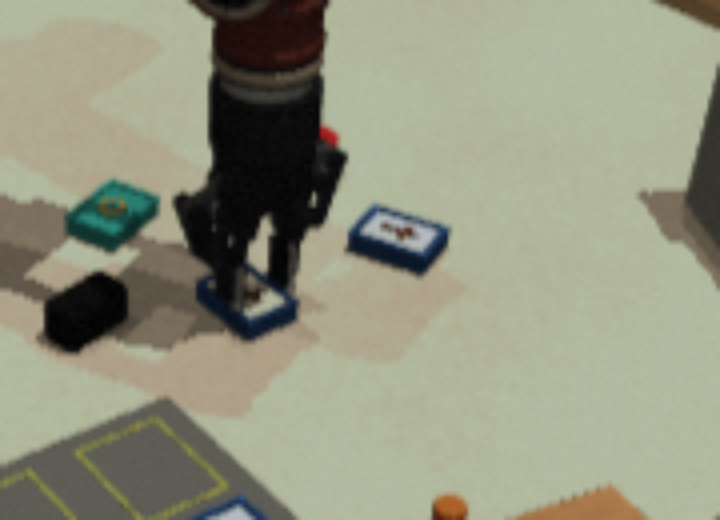

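The fingers closed over the top of the plaque, which still lies flat. I'll raise, reopen and retry lower.

>>> move_arm([
  {"tx": 0, "ty": 0, "tz": -0.02, "ax": 0, "ay": 0, "az": 0, "jaw": 140},
  {"tx": 0, "ty": 0, "tz": -0.02, "ax": -0.3, "ay": -0.8, "az": 0, "jaw": 40},
  {"tx": 0, "ty": 0, "tz": 0, "ax": 0, "ay": 0, "az": 0, "jaw": 40},
  {"tx": 0, "ty": 0, "tz": 0, "ax": 0, "ay": 0, "az": 0, "jaw": 40},
])

```text
time: 26.7
tool_pos: [0.4269, 0.22, 0.0573]
tool_rot: [-0.0, 1.0, -0.02, -0.001]
contact_force: [-0.3, 0.3, -0.4]
gripper_width: 0.843
```

```bash
python3 plan.py .421 .2185 .03 -2;python3 -c "
from meas import *
f=grab('scene');a=f['color'][130:260,300:480,::-1];cv2.imwrite('pics/s11c.png',cv2.resize(a,None,fx=4,fy=4))
o=plaques(f)
for k in o:
  for x in o[k]: print(k,x)"
```

```text
t 26.7 pos [0.4269 0.22   0.0573] phi -2.3 tilt 0.1 w 71.7 F [-0.3  0.3 -0.4]
shift mm tool [-5.8  1.8 27.3] az -0.3 level ax,ay: [-0.01  0.1 ]
blue (array([ 0.609596  , -0.05405404], dtype=float32), np.float32(175.5657), array([0.053, 0.035], dtype=float32), np.float64(0.88))
blue (array([0.6165439 , 0.04771881], dtype=float32), np.float32(176.33267), array([0.054, 0.034], dtype=float32), np.float64(0.96))
```

View pics/s11c.png

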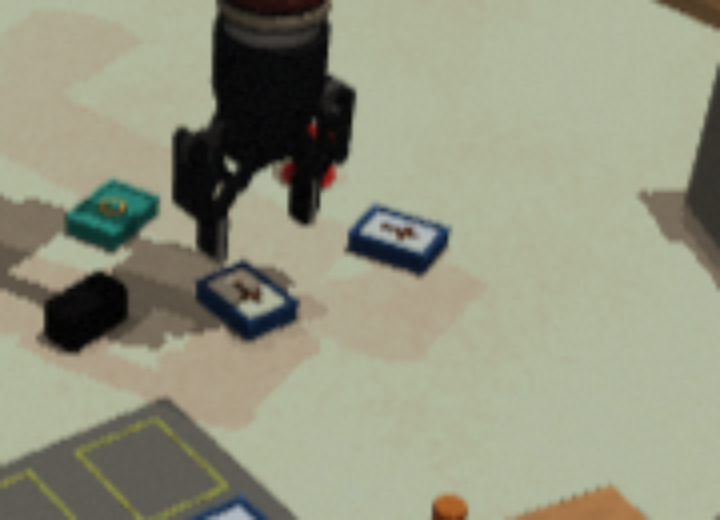

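>>> move_arm([
  {"tx": -0.006, "ty": 0.002, "tz": 0, "ax": 0, "ay": 0.1, "az": -0.3, "jaw": 40},
  {"tx": 0, "ty": 0, "tz": 0.015, "ax": 0, "ay": 0, "az": 0, "jaw": 40},
  {"tx": 0, "ty": 0, "tz": 0.015, "ax": 0, "ay": 0, "az": 0, "jaw": 40},
  {"tx": 0, "ty": 0, "tz": 0, "ax": 0, "ay": 0, "az": 0, "jaw": 40},
])

```text
time: 27.15
tool_pos: [0.4175, 0.2173, 0.0233]
tool_rot: [0.001, 1.0, -0.017, -0.002]
contact_force: [0.1, -0.3, 0.6]
gripper_width: 0.842
```

```bash
python3 plan.py .421 .2185 .004 -2
```

```text
t 27.1 pos [0.4175 0.2173 0.0233] phi -1.94 tilt 0.25 w 71.6 F [ 0.1 -0.3  0.6]
shift mm tool [ 3.6 -1.4 19.3] az 0.06 level ax,ay: [0.09 0.23]
```

>>> move_arm([
  {"tx": 0.003, "ty": -0.001, "tz": 0.01, "ax": 0, "ay": 0.2, "az": 0, "jaw": 40},
  {"tx": 0, "ty": 0, "tz": 0.009, "ax": 0, "ay": 0, "az": 0, "jaw": 40},
  {"tx": 0, "ty": 0, "tz": 0, "ax": 0, "ay": 0, "az": 0, "jaw": 40},
])

```text
time: 27.45
tool_pos: [0.4197, 0.2179, 0.0024]
tool_rot: [0.001, 1.0, -0.017, -0.001]
contact_force: [0.1, 0.2, -0.0]
gripper_width: 0.843
```

```bash
python3 plan.py .421 .2185 .004 -2
```

```text
t 27.4 pos [0.4197 0.2179 0.0024] phi -1.93 tilt 0.14 w 71.7 F [ 0.1  0.2 -0. ]
shift mm tool [ 1.3 -0.6 -1.6] az 0.07 level ax,ay: [0.11 0.09]
```

Now at z = 2.4 mm. Closing.

>>> move_arm([
  {"tx": 0.001, "ty": 0, "tz": 0, "ax": 0, "ay": 0, "az": 0, "jaw": 140},
  {"tx": 0, "ty": 0, "tz": 0, "ax": 0, "ay": 0, "az": 0, "jaw": 140},
  {"tx": 0, "ty": 0, "tz": 0, "ax": 0, "ay": 0, "az": 0, "jaw": 140},
  {"tx": 0, "ty": 0, "tz": 0, "ax": 0, "ay": 0, "az": 0, "jaw": 140},
])

```text
time: 27.85
tool_pos: [0.4218, 0.2182, 0.0037]
tool_rot: [0.001, 1.0, -0.017, -0.0]
contact_force: [-0.4, -0.8, -0.2]
gripper_width: 0.517
```

```bash
python3 plan.py .5114 -.0468 .004 -4
```

```text
t 27.9 pos [0.4218 0.2182 0.0037] phi -1.92 tilt 0.09 w 44.0 F [-0.4 -0.8 -0.2]
shift mm tool [9.840e+01 2.619e+02 1.000e-01] az 2.08 level ax,ay: [0.09 0.01]
```

>>> move_arm([
  {"tx": 0, "ty": 0, "tz": 0, "ax": 0, "ay": 0, "az": 2.1, "jaw": 140},
  {"tx": 0.004, "ty": 0.01, "tz": 0, "ax": 0, "ay": 0, "az": 0, "jaw": 140},
  {"tx": 0.007, "ty": 0.017, "tz": 0, "ax": 0, "ay": 0, "az": 0, "jaw": 140},
  {"tx": 0.007, "ty": 0.017, "tz": 0, "ax": 0, "ay": 0, "az": 0, "jaw": 140},
  {"tx": 0.007, "ty": 0.017, "tz": 0, "ax": 0, "ay": 0, "az": 0, "jaw": 140},
  {"tx": 0.007, "ty": 0.017, "tz": 0, "ax": 0, "ay": 0, "az": 0, "jaw": 140},
  {"tx": 0.007, "ty": 0.017, "tz": 0, "ax": 0, "ay": 0, "az": 0, "jaw": 140},
  {"tx": 0.007, "ty": 0.017, "tz": 0, "ax": 0, "ay": 0, "az": 0, "jaw": 140},
  {"tx": 0.007, "ty": 0.017, "tz": 0, "ax": 0, "ay": 0, "az": 0, "jaw": 140},
])

```text
time: 28.75
tool_pos: [0.4673, 0.0782, 0.0042]
tool_rot: [0.001, 1.0, -0.031, 0.001]
contact_force: [0.4, 0.5, -0.5]
gripper_width: 0.52
```

```bash
python3 plan.py .5114 -.0468 .004 -4
```

```text
t 28.8 pos [0.4673 0.0782 0.0042] phi -3.51 tilt 0.17 w 44.2 F [ 0.4  0.5 -0.5]
shift mm tool [ 51.7 122.1   0.6] az 0.49 level ax,ay: [ 0.16 -0.07]
```

>>> move_arm([
  {"tx": 0.007, "ty": 0.017, "tz": 0, "ax": 0, "ay": 0, "az": 0.5, "jaw": 140},
  {"tx": 0.007, "ty": 0.017, "tz": 0, "ax": 0, "ay": 0, "az": 0, "jaw": 140},
  {"tx": 0.007, "ty": 0.017, "tz": 0, "ax": 0, "ay": 0, "az": 0, "jaw": 140},
  {"tx": 0.007, "ty": 0.017, "tz": 0, "ax": 0, "ay": 0, "az": 0, "jaw": 140},
  {"tx": 0.007, "ty": 0.017, "tz": 0, "ax": 0, "ay": 0, "az": 0, "jaw": 140},
  {"tx": 0.006, "ty": 0.013, "tz": 0, "ax": 0, "ay": 0, "az": 0, "jaw": 140},
  {"tx": 0.003, "ty": 0.006, "tz": 0, "ax": 0, "ay": 0, "az": 0, "jaw": 140},
  {"tx": 0, "ty": 0, "tz": 0, "ax": 0, "ay": 0, "az": 0, "jaw": 140},
])

```text
time: 29.55
tool_pos: [0.5053, -0.0401, 0.0049]
tool_rot: [0.002, 0.999, -0.035, 0.001]
contact_force: [1.3, 0.1, -1.2]
gripper_width: 0.522
```

```bash
python3 plan.py .5114 -.0468 .004 -4
```

```text
t 29.6 pos [ 0.5053 -0.0401  0.0049] phi -4.01 tilt 0.28 w 44.4 F [ 1.3  0.1 -1.2]
shift mm tool [6.6 6.2 0.9] az -0.01 level ax,ay: [ 0.26 -0.11]
```

>>> move_arm([
  {"tx": 0.006, "ty": 0.006, "tz": 0, "ax": 0, "ay": 0, "az": 0, "jaw": 140},
  {"tx": 0, "ty": 0, "tz": 0, "ax": 0, "ay": 0, "az": 0, "jaw": 140},
  {"tx": 0, "ty": 0, "tz": 0, "ax": 0, "ay": 0, "az": 0, "jaw": 140},
])

```text
time: 29.85
tool_pos: [0.5107, -0.046, 0.0045]
tool_rot: [0.002, 0.999, -0.034, 0.0]
contact_force: [0.9, -1.1, -1.2]
gripper_width: 0.521
```

```bash
python3 plan.py .5114 -.0468 .004 -4
```

```text
t 29.9 pos [ 0.5107 -0.046   0.0045] phi -3.93 tilt 0.23 w 44.3 F [ 0.9 -1.1 -1.2]
shift mm tool [0.8 0.8 0.5] az 0.07 level ax,ay: [ 0.22 -0.05]
```

>>> move_arm([
  {"tx": 0, "ty": 0, "tz": 0, "ax": 0, "ay": 0, "az": 0, "jaw": 40},
  {"tx": 0, "ty": 0, "tz": 0, "ax": 0, "ay": 0, "az": 0, "jaw": 40},
  {"tx": 0, "ty": 0, "tz": 0, "ax": 0, "ay": 0, "az": 0, "jaw": 40},
  {"tx": 0, "ty": 0, "tz": -0.015, "ax": 0.2, "ay": 0, "az": 0, "jaw": 40},
  {"tx": 0, "ty": 0, "tz": -0.03, "ax": 0, "ay": 0, "az": 0, "jaw": 40},
  {"tx": 0, "ty": 0, "tz": -0.03, "ax": 0, "ay": 0, "az": -8.3, "jaw": 40},
  {"tx": 0, "ty": 0, "tz": 0, "ax": 0, "ay": 0, "az": -8.3, "jaw": 40},
  {"tx": 0, "ty": 0, "tz": 0, "ax": 0, "ay": 0, "az": -8.3, "jaw": 40},
  {"tx": 0, "ty": 0, "tz": 0, "ax": 0, "ay": 0, "az": 0, "jaw": 40},
])

```text
time: 30.75
tool_pos: [0.5102, -0.0438, 0.083]
tool_rot: [0.0, 0.982, 0.191, 0.0]
contact_force: [0.3, 0.4, -0.3]
gripper_width: 0.844
```

```bash
python3 plan.py .4285 .362 .09 21; python3 meas.py
```

```text
t 30.8 pos [ 0.5102 -0.0438  0.083 ] phi 21.99 tilt 0.06 w 71.7 F [ 0.3  0.4 -0.3]
shift mm tool [  76.1 -406.9   -7. ] az 0.99 level ax,ay: [ 0.02 -0.05]
blue [0.429 0.362] 21.5 [0.035 0.052] 1.0 [140. 284.]
cream [ 0.419 -0.2  ] 165.7 [0.063 0.045] 0.0 [390. 314.]
cream [ 0.588 -0.204] 170.3 [0.063 0.045] 0.0 [397. 240.]
cream [ 0.754 -0.081] 5.2 [0.048 0.049] 0.0 [350. 166.]
cream [0.891 0.357] 90.3 [0.051 0.04 ] 0.0 [175.  96.]
```

>>> move_arm([
  {"tx": 0.005, "ty": -0.03, "tz": 0, "ax": 0, "ay": 0, "az": 0.5, "jaw": 40},
  {"tx": 0.008, "ty": -0.043, "tz": -0.002, "ax": 0, "ay": 0, "az": 0, "jaw": 40},
  {"tx": 0.008, "ty": -0.043, "tz": -0.002, "ax": 0, "ay": 0, "az": 0, "jaw": 40},
  {"tx": 0.008, "ty": -0.043, "tz": 0, "ax": 0, "ay": 0, "az": 0, "jaw": 40},
  {"tx": 0.008, "ty": -0.043, "tz": 0, "ax": 0, "ay": 0, "az": 0, "jaw": 40},
  {"tx": 0.008, "ty": -0.043, "tz": 0, "ax": 0, "ay": 0, "az": 0, "jaw": 40},
  {"tx": 0.008, "ty": -0.043, "tz": 0, "ax": 0, "ay": 0, "az": 0, "jaw": 40},
  {"tx": 0.008, "ty": -0.043, "tz": 0, "ax": 0, "ay": 0, "az": 0, "jaw": 40},
  {"tx": 0.008, "ty": -0.03, "tz": 0, "ax": 0, "ay": 0, "az": 0, "jaw": 40},
  {"tx": 0.004, "ty": -0.015, "tz": 0, "ax": 0, "ay": 0, "az": 0, "jaw": 40},
  {"tx": 0, "ty": 0, "tz": 0, "ax": 0, "ay": 0, "az": 0, "jaw": 40},
])

```text
time: 31.9
tool_pos: [0.4419, 0.3478, 0.0834]
tool_rot: [0.001, 0.986, 0.166, -0.002]
contact_force: [0.9, -0.0, -0.3]
gripper_width: 0.842
```

```bash
python3 plan.py .4285 .362 .05 21.5
```

```text
t 31.9 pos [0.4419 0.3478 0.0834] phi 19.12 tilt 0.2 w 71.5 F [ 0.9 -0.  -0.3]
shift mm tool [ -7.9 -17.8  33.4] az -2.38 level ax,ay: [0.03 0.19]
```

>>> move_arm([
  {"tx": -0.008, "ty": -0.017, "tz": 0, "ax": 0, "ay": 0.2, "az": -2.3, "jaw": 40},
  {"tx": 0, "ty": 0, "tz": 0.02, "ax": 0, "ay": 0, "az": 0, "jaw": 40},
  {"tx": 0, "ty": 0, "tz": 0.015, "ax": 0, "ay": 0, "az": 0, "jaw": 40},
  {"tx": 0, "ty": 0, "tz": 0, "ax": 0, "ay": 0, "az": 0, "jaw": 40},
])

```text
time: 32.3
tool_pos: [0.4281, 0.3594, 0.046]
tool_rot: [0.001, 0.983, 0.183, -0.001]
contact_force: [-0.5, -1.3, -0.5]
gripper_width: 0.842
```

```bash
python3 plan.py .4285 .362 .003 21.5;python3 -c "
from h import *
f=grab('scene');a=f['color'][130:260,300:480,::-1];cv2.imwrite('pics/s12c.png',cv2.resize(a,None,fx=4,fy=4))"
```

```text
t 32.3 pos [0.4281 0.3594 0.046 ] phi 21.06 tilt 0.17 w 71.6 F [-0.5 -1.3 -0.5]
shift mm tool [ 1.4 -2.3 43. ] az -0.44 level ax,ay: [0.12 0.11]
```

View pics/s12c.png

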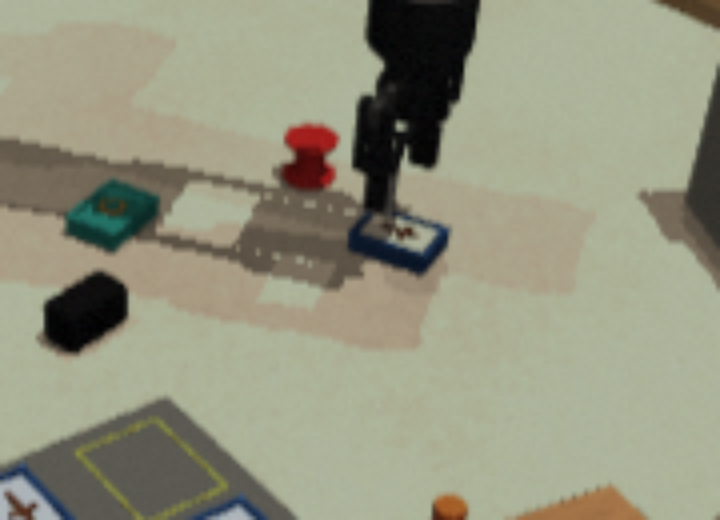

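The gripper is aligned. Descending in small steps.

>>> move_arm([
  {"tx": 0.001, "ty": -0.002, "tz": 0.01, "ax": 0.1, "ay": 0.1, "az": -0.4, "jaw": 40},
  {"tx": 0, "ty": 0, "tz": 0.015, "ax": 0, "ay": 0, "az": 0, "jaw": 40},
  {"tx": 0, "ty": 0, "tz": 0.012, "ax": 0, "ay": 0, "az": 0, "jaw": 40},
  {"tx": 0, "ty": 0, "tz": 0.004, "ax": 0, "ay": 0, "az": 0, "jaw": 40},
  {"tx": 0, "ty": 0, "tz": 0, "ax": 0, "ay": 0, "az": 0, "jaw": 40},
])

```text
time: 32.85
tool_pos: [0.4304, 0.3612, 0.0034]
tool_rot: [-0.0, 0.983, 0.185, 0.001]
contact_force: [-0.1, -0.3, -0.6]
gripper_width: 0.842
```

```bash
python3 plan.py .4285 .362 .003 21.5
```

```text
t 32.9 pos [0.4304 0.3612 0.0034] phi 21.29 tilt 0.14 w 71.6 F [-0.1 -0.3 -0.6]
shift mm tool [-1.5 -1.5  0.4] az -0.21 level ax,ay: [-0.01 -0.14]
```

>>> move_arm([
  {"tx": 0, "ty": 0, "tz": 0, "ax": 0, "ay": 0, "az": 0, "jaw": 140},
  {"tx": 0, "ty": 0, "tz": 0, "ax": 0, "ay": 0, "az": 0, "jaw": 140},
  {"tx": 0, "ty": 0, "tz": 0, "ax": 0, "ay": 0, "az": 0, "jaw": 140},
  {"tx": 0, "ty": 0, "tz": 0, "ax": 0, "ay": 0, "az": 0, "jaw": 140},
])

```text
time: 33.25
tool_pos: [0.4312, 0.3618, 0.0048]
tool_rot: [-0.001, 0.983, 0.185, 0.002]
contact_force: [0.1, -0.2, -1.8]
gripper_width: 0.519
```

```bash
python3 plan.py .5184 .053 .004 -4
```

```text
t 33.2 pos [0.4312 0.3618 0.0048] phi 21.29 tilt 0.24 w 44.1 F [ 0.1 -0.2 -1.8]
shift mm tool [-30.9 319.4   0.6] az 25.29 level ax,ay: [-0.02 -0.24]
```

>>> move_arm([
  {"tx": 0, "ty": 0, "tz": 0, "ax": 0, "ay": 0, "az": 3, "jaw": 140},
  {"tx": 0, "ty": 0, "tz": 0, "ax": 0, "ay": 0, "az": 5, "jaw": 140},
  {"tx": 0, "ty": 0, "tz": 0, "ax": 0, "ay": 0, "az": 5, "jaw": 140},
  {"tx": 0, "ty": 0, "tz": 0, "ax": 0, "ay": 0, "az": 5, "jaw": 140},
  {"tx": 0, "ty": 0, "tz": 0, "ax": 0, "ay": 0, "az": 4, "jaw": 140},
  {"tx": 0, "ty": 0, "tz": 0, "ax": 0, "ay": 0, "az": 2, "jaw": 140},
  {"tx": 0, "ty": 0, "tz": 0, "ax": 0, "ay": 0, "az": 0, "jaw": 140},
])

```text
time: 33.95
tool_pos: [0.4309, 0.3619, 0.0052]
tool_rot: [-0.001, 0.999, -0.032, 0.002]
contact_force: [-0.4, 0.1, -0.2]
gripper_width: 0.52
```

```bash
python3 plan.py .5199 .053 .004 -4
```

```text
t 34.0 pos [0.4309 0.3619 0.0052] phi -3.67 tilt 0.3 w 44.2 F [-0.4  0.1 -0.2]
shift mm tool [108.6 302.6   0.9] az 0.33 level ax,ay: [-0.16 -0.25]
```

>>> move_arm([
  {"tx": 0.004, "ty": 0.01, "tz": 0, "ax": 0, "ay": 0, "az": 0.3, "jaw": 140},
  {"tx": 0.006, "ty": 0.017, "tz": 0, "ax": 0, "ay": 0, "az": 0, "jaw": 140},
  {"tx": 0.006, "ty": 0.017, "tz": 0, "ax": 0, "ay": 0, "az": 0, "jaw": 140},
  {"tx": 0.006, "ty": 0.017, "tz": 0, "ax": 0, "ay": 0, "az": 0, "jaw": 140},
  {"tx": 0.006, "ty": 0.017, "tz": 0, "ax": 0, "ay": 0, "az": 0, "jaw": 140},
  {"tx": 0.006, "ty": 0.017, "tz": 0, "ax": 0, "ay": 0, "az": 0, "jaw": 140},
  {"tx": 0.006, "ty": 0.017, "tz": 0, "ax": 0, "ay": 0, "az": 0, "jaw": 140},
  {"tx": 0.006, "ty": 0.017, "tz": 0, "ax": 0, "ay": 0, "az": 0, "jaw": 140},
  {"tx": 0.006, "ty": 0.017, "tz": 0, "ax": 0, "ay": 0, "az": 0, "jaw": 140},
  {"tx": 0.006, "ty": 0.017, "tz": 0, "ax": 0, "ay": 0, "az": 0, "jaw": 140},
])

```text
time: 34.95
tool_pos: [0.4799, 0.1851, 0.0054]
tool_rot: [-0.0, 1.0, -0.03, 0.003]
contact_force: [0.3, 0.4, -0.6]
gripper_width: 0.518
```

```bash
python3 plan.py .5199 .053 .004 -4
```

```text
t 35.0 pos [0.4799 0.1851 0.0054] phi -3.48 tilt 0.34 w 44.0 F [ 0.3  0.4 -0.6]
shift mm tool [ 47.9 129.4   1.5] az 0.52 level ax,ay: [-0.07 -0.33]
```

>>> move_arm([
  {"tx": 0.006, "ty": 0.017, "tz": 0, "ax": 0, "ay": 0, "az": 0.5, "jaw": 140},
  {"tx": 0.006, "ty": 0.017, "tz": 0, "ax": 0, "ay": 0, "az": 0, "jaw": 140},
  {"tx": 0.006, "ty": 0.017, "tz": 0, "ax": 0, "ay": 0, "az": 0, "jaw": 140},
  {"tx": 0.006, "ty": 0.017, "tz": 0, "ax": 0, "ay": 0, "az": 0, "jaw": 140},
  {"tx": 0.006, "ty": 0.017, "tz": 0, "ax": 0, "ay": 0, "az": 0, "jaw": 140},
  {"tx": 0.006, "ty": 0.015, "tz": 0, "ax": 0, "ay": 0, "az": 0, "jaw": 140},
  {"tx": 0.003, "ty": 0.006, "tz": 0, "ax": 0, "ay": 0, "az": 0, "jaw": 140},
  {"tx": 0, "ty": 0, "tz": 0, "ax": 0, "ay": 0, "az": 0, "jaw": 140},
  {"tx": 0, "ty": 0, "tz": 0, "ax": 0, "ay": 0, "az": 0, "jaw": 140},
])

```text
time: 35.85
tool_pos: [0.5121, 0.0652, 0.006]
tool_rot: [0.0, 0.999, -0.036, 0.003]
contact_force: [0.1, 0.8, -0.8]
gripper_width: 0.52
```

```bash
python3 plan.py .5199 .053 .004 -4
```

```text
t 35.9 pos [0.5121 0.0652 0.006 ] phi -4.09 tilt 0.38 w 44.2 F [ 0.1  0.8 -0.8]
shift mm tool [ 8.6 11.7  2.1] az -0.09 level ax,ay: [ 0.03 -0.38]
```

>>> move_arm([
  {"tx": 0.005, "ty": 0.007, "tz": 0, "ax": 0, "ay": 0, "az": 0, "jaw": 140},
  {"tx": 0.003, "ty": 0.004, "tz": 0, "ax": 0, "ay": 0, "az": 0, "jaw": 140},
  {"tx": 0, "ty": 0, "tz": 0, "ax": 0, "ay": 0, "az": 0, "jaw": 140},
  {"tx": 0, "ty": 0, "tz": 0, "ax": 0, "ay": 0, "az": 0, "jaw": 140},
])

```text
time: 36.25
tool_pos: [0.5194, 0.0542, 0.0059]
tool_rot: [0.0, 0.999, -0.034, 0.003]
contact_force: [0.1, 0.0, -0.7]
gripper_width: 0.517
```

```bash
python3 plan.py .5199 .053 .004 -4
```

```text
t 36.2 pos [0.5194 0.0542 0.0059] phi -3.94 tilt 0.36 w 43.9 F [ 0.1  0.  -0.7]
shift mm tool [0.5 1.2 1.9] az 0.06 level ax,ay: [ 0.02 -0.36]
```

Releasing, then rising and moving aside toward the breaker so the top view is clear.

>>> move_arm([
  {"tx": 0, "ty": 0, "tz": 0, "ax": 0, "ay": 0, "az": 0, "jaw": 40},
  {"tx": 0, "ty": 0, "tz": 0, "ax": 0, "ay": 0, "az": 0, "jaw": 40},
  {"tx": 0, "ty": 0, "tz": 0, "ax": 0, "ay": 0, "az": 0, "jaw": 40},
  {"tx": 0, "ty": 0, "tz": -0.015, "ax": 0, "ay": -0.4, "az": 0, "jaw": 40},
  {"tx": 0, "ty": 0, "tz": -0.03, "ax": 0, "ay": 0, "az": 0, "jaw": 40},
  {"tx": 0, "ty": 0, "tz": -0.04, "ax": 0, "ay": 0, "az": -3.9, "jaw": 40},
  {"tx": -0.01, "ty": 0.03, "tz": -0.04, "ax": 0, "ay": 0, "az": 0, "jaw": 40},
  {"tx": -0.012, "ty": 0.045, "tz": 0, "ax": 0, "ay": 0, "az": 0, "jaw": 40},
  {"tx": -0.012, "ty": 0.045, "tz": 0, "ax": 0, "ay": 0, "az": 0, "jaw": 40},
  {"tx": -0.012, "ty": 0.045, "tz": 0, "ax": 0, "ay": 0, "az": 0, "jaw": 40},
  {"tx": -0.012, "ty": 0.045, "tz": 0, "ax": 0, "ay": 0, "az": 0, "jaw": 40},
  {"tx": 0, "ty": 0.045, "tz": 0, "ax": 0, "ay": 0, "az": 0, "jaw": 40},
])

```text
time: 37.45
tool_pos: [0.4624, -0.2042, 0.1391]
tool_rot: [0.002, 1.0, 0.008, 0.002]
contact_force: [0.9, 0.4, -0.1]
gripper_width: 0.848
```

```bash
python3 plan.py .45 -.419 .15 0;python3 meas.py; python3 -c "
from h import *
f=grab('top','t13');f=grab('scene','s13')"
```

```text
t 37.5 pos [ 0.4624 -0.2042  0.1391] phi 0.91 tilt 0.34 w 72.1 F [ 0.9  0.4 -0.1]
shift mm tool [-15.8 214.6 -10.1] az 0.91 level ax,ay: [ 0.22 -0.26]
blue [ 0.51  -0.046] 176.4 [0.052 0.034] 1.0 [325. 266.]
blue [0.518 0.054] 175.6 [0.052 0.034] 1.0 [281. 259.]
blue [ 0.609 -0.054] 175.6 [0.052 0.034] 1.0 [332. 224.]
blue [0.616 0.047] 176.6 [0.053 0.034] 1.0 [289. 217.]
cream [ 0.596 -0.191] 144.3 [0.071 0.032] 0.0 [391. 236.]
cream [ 0.754 -0.081] 4.7 [0.047 0.049] 0.0 [349. 166.]
cream [0.891 0.357] 89.0 [0.04  0.051] 0.0 [175.  96.]
```

View pics/t13.png

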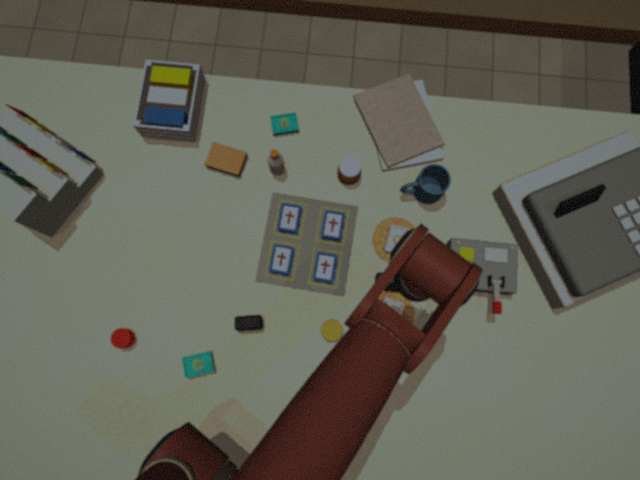

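View pics/s13.png

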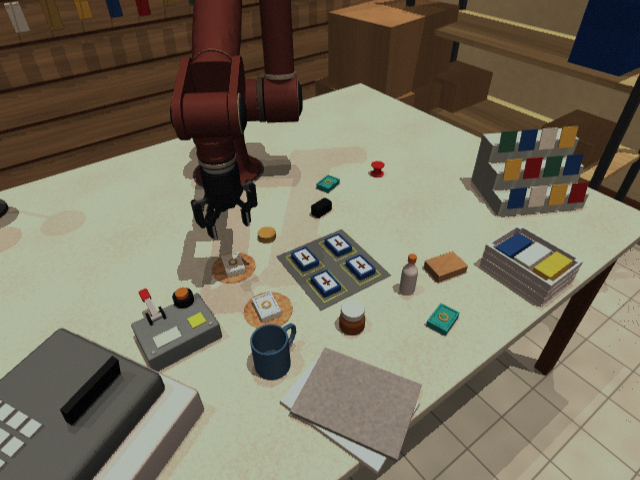

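All four blues sit centred in their bays (within about 2 mm, yaw within 1°), and the creams are on the corks. Now I'll locate the dropped lever head.

Run:
```python
from meas import *
C=[]
for n in('top','scene'):
    f=grab(n);g=up(f);hsv=cv2.cvtColor(g['color'],cv2.COLOR_RGB2HSV);H,s,v=[hsv[...,i].astype(int) for i in range(3)]
    m=((H<6)|(H>174))&(s>130)&(v>60)
    for c in comps(m,200):
        x,y,w,h=cv2.boundingRect(c)
        if n=='top' and not(1920<x<2060 and 1180<y<1280): continue
        if n=='scene' and not(500<x<660 and 1100<y<1260): continue
        M=cv2.moments(c);p=(M['m10']/M['m00'],M['m01']/M['m00']);C.append((g,p));print(n,np.array(p)/4,(x/4,y/4,w/4,h/4),ray(g,p,.078)[:2])
A=[];B=[]
for g,uv in C:
    R=np.array(g['R']);t=np.array(g['t']);d=R.T@np.linalg.solve(g['intrinsics'],[*uv,1.]);d/=np.linalg.norm(d);Q=np.eye(3)-np.outer(d,d);A.append(Q);B.append(Q@(-R.T@t))
print(np.linalg.lstsq(np.vstack(A),np.hstack(B),rcond=None)[:2])
f=C[0][0];a=f['color'][900:1300,1740:2140,::-1];cv2.imwrite('pics/c14.png',cv2.resize(a,(600,600)))
```

```text
top [497.06969    307.29104785] (492.75, 301.25, 8.75, 12.0) [ 0.45099749 -0.41549871]
scene [144.39165719 294.35998484] (139.0, 288.75, 11.5, 12.5) [ 0.45840577 -0.41897826]
(array([ 0.45163717, -0.41803559,  0.07145915]), array([3.15499018e-07]))
```

View pics/c14.png

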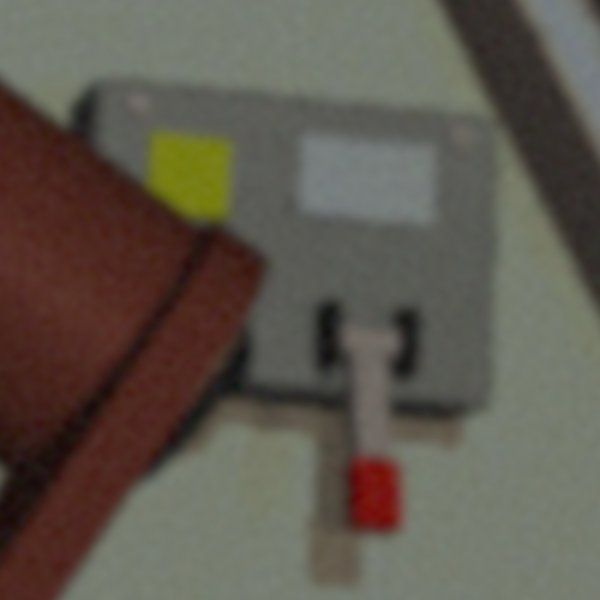

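```bash
python3 plan.py .4505 -.418 .13 0
```

```text
t 37.7 pos [ 0.4634 -0.2023  0.1385] phi 0.89 tilt 0.25 w 72.0 F [0.  1.1 0.5]
shift mm tool [-16.3 215.5   9. ] az 0.89 level ax,ay: [ 0.15 -0.19]
```

>>> move_arm([
  {"tx": -0.004, "ty": 0.03, "tz": 0, "ax": 0.2, "ay": -0.3, "az": 0.9, "jaw": 130},
  {"tx": -0.004, "ty": 0.04, "tz": 0, "ax": 0, "ay": 0, "az": 0, "jaw": 130},
  {"tx": -0.004, "ty": 0.04, "tz": 0, "ax": 0, "ay": 0, "az": 0, "jaw": 130},
  {"tx": 0, "ty": 0.04, "tz": 0, "ax": 0, "ay": 0, "az": 0, "jaw": 130},
  {"tx": 0, "ty": 0.03, "tz": 0, "ax": 0, "ay": 0, "az": 0, "jaw": 130},
  {"tx": 0, "ty": 0.01, "tz": 0, "ax": 0, "ay": 0, "az": 0, "jaw": 130},
  {"tx": 0, "ty": 0, "tz": 0, "ax": 0, "ay": 0, "az": 0, "jaw": 130},
])

```text
time: 38.4
tool_pos: [0.4571, -0.386, 0.1362]
tool_rot: [-0.003, 1.0, 0.01, -0.001]
contact_force: [0.0, -0.2, -0.0]
gripper_width: 0.493
```

```bash
python3 plan.py .4505 -.418 .10 0
```

```text
t 38.4 pos [ 0.4571 -0.386   0.1362] phi 1.09 tilt 0.37 w 41.9 F [ 0.  -0.2 -0. ]
shift mm tool [-7.1 32.1 36.1] az 1.09 level ax,ay: [-0.33  0.17]
```

Checking the corks and bays now that the view is clearer, before lifting the lever.

>>> move_arm([
  {"tx": -0.005, "ty": 0.018, "tz": 0, "ax": -0.3, "ay": 0.2, "az": 1.1, "jaw": 130},
  {"tx": -0.001, "ty": 0.01, "tz": 0.01, "ax": 0, "ay": 0, "az": 0, "jaw": 130},
  {"tx": 0, "ty": 0, "tz": 0, "ax": 0, "ay": 0, "az": 0, "jaw": 130},
  {"tx": 0, "ty": 0, "tz": 0, "ax": 0, "ay": 0, "az": 0, "jaw": 130},
])

```text
time: 38.8
tool_pos: [0.4522, -0.4112, 0.1245]
tool_rot: [-0.001, 1.0, 0.002, -0.0]
contact_force: [0.6, -0.6, -0.5]
gripper_width: 0.493
```

```bash
python3 plan.py .4505 -.418 .09 0; python3 meas.py
```

```text
t 38.8 pos [ 0.4522 -0.4112  0.1245] phi 0.21 tilt 0.14 w 41.9 F [ 0.6 -0.6 -0.5]
shift mm tool [-1.7  6.9 34.5] az 0.21 level ax,ay: [-0.14  0.01]
blue [ 0.51  -0.046] 176.1 [0.053 0.034] 1.0 [325. 267.]
blue [0.518 0.054] 175.6 [0.052 0.034] 1.0 [281. 259.]
blue [ 0.609 -0.054] 174.9 [0.052 0.035] 1.0 [333. 224.]
blue [0.616 0.048] 176.2 [0.053 0.035] 1.0 [289. 217.]
cream [ 0.419 -0.2  ] 165.4 [0.063 0.045] 0.0 [390. 314.]
cream [ 0.588 -0.205] 169.9 [0.063 0.045] 0.0 [397. 240.]
cream [ 0.754 -0.081] 179.8 [0.05  0.047] 0.0 [350. 166.]
cream [0.891 0.363] 1.9 [0.039 0.041] 0.0 [173.  96.]
```

All six are in place. Descending around the head.

>>> move_arm([
  {"tx": -0.002, "ty": 0.007, "tz": 0, "ax": -0.1, "ay": 0, "az": 0.2, "jaw": 130},
  {"tx": 0, "ty": 0, "tz": 0.01, "ax": 0, "ay": 0, "az": 0, "jaw": 130},
  {"tx": 0, "ty": 0, "tz": 0.02, "ax": 0, "ay": 0, "az": 0, "jaw": 130},
  {"tx": 0, "ty": 0, "tz": 0, "ax": 0, "ay": 0, "az": 0, "jaw": 130},
])

```text
time: 39.25
tool_pos: [0.4501, -0.4179, 0.0931]
tool_rot: [-0.0, 1.0, 0.0, 0.0]
contact_force: [-0.9, -0.5, -0.6]
gripper_width: 0.494
```

```bash
python3 plan.py .4505 -.418 .052 0; python3 -c "
from h import *
f=grab('scene');a=f['color'][230:360,100:260,::-1];cv2.imwrite('pics/s15c.png',cv2.resize(a,None,fx=4,fy=4))"
```

```text
t 39.2 pos [ 0.4501 -0.4179  0.0931] phi 0.04 tilt 0.03 w 42.0 F [-0.9 -0.5 -0.6]
shift mm tool [ 0.4  0.2 41.1] az 0.04 level ax,ay: [-0.03 -0.01]
```

View pics/s15c.png

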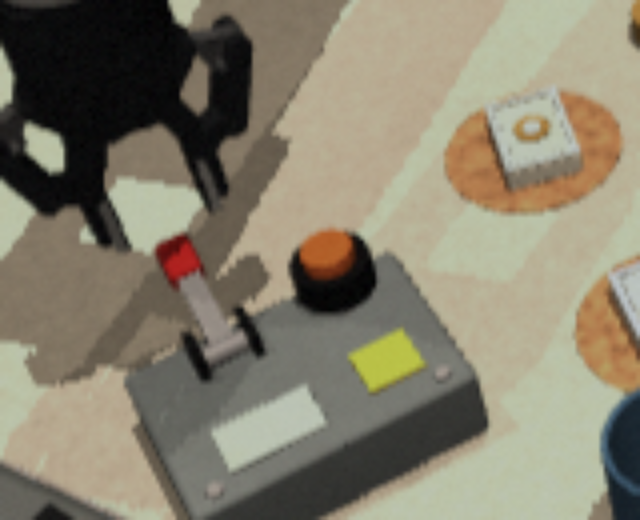

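>>> move_arm([
  {"tx": 0, "ty": 0, "tz": 0.015, "ax": 0, "ay": 0, "az": 0, "jaw": 130},
  {"tx": 0, "ty": 0, "tz": 0.015, "ax": 0, "ay": 0, "az": 0, "jaw": 130},
  {"tx": 0, "ty": 0, "tz": 0.008, "ax": 0, "ay": 0, "az": 0, "jaw": 130},
  {"tx": 0, "ty": 0, "tz": 0, "ax": 0, "ay": 0, "az": 0, "jaw": 230},
  {"tx": 0, "ty": 0, "tz": 0, "ax": 0, "ay": 0, "az": 0, "jaw": 230},
  {"tx": 0, "ty": 0, "tz": 0, "ax": 0, "ay": 0, "az": 0, "jaw": 230},
  {"tx": 0, "ty": 0, "tz": 0, "ax": 0, "ay": 0, "az": 0, "jaw": 230},
])

```text
time: 40.0
tool_pos: [0.4516, -0.4191, 0.0554]
tool_rot: [0.001, 1.0, 0.0, 0.002]
contact_force: [0.0, -0.2, -0.8]
gripper_width: 0.194
```

```bash
python3 plan.py .4515 -.418 .052 0
```

```text
t 40.0 pos [ 0.4516 -0.4191  0.0554] phi 0.01 tilt 0.21 w 16.5 F [ 0.  -0.2 -0.8]
shift mm tool [-0.1 -1.1  3.4] az 0.01 level ax,ay: [ 0.13 -0.17]
```

The head is gripped (16.5 mm). I'll carry it along the 60 mm arc in two stages.

>>> move_arm([
  {"tx": 0.003, "ty": 0, "tz": -0.0085, "ax": 0, "ay": 0, "az": 0, "jaw": 230},
  {"tx": 0.0045, "ty": 0, "tz": -0.008, "ax": 0, "ay": 0, "az": 0, "jaw": 230},
  {"tx": 0.0055, "ty": 0, "tz": -0.007, "ax": 0, "ay": 0, "az": 0, "jaw": 230},
  {"tx": 0.0065, "ty": 0, "tz": -0.0065, "ax": 0, "ay": 0, "az": 0, "jaw": 230},
  {"tx": 0.0075, "ty": 0, "tz": -0.005, "ax": 0, "ay": 0, "az": 0, "jaw": 230},
])

```text
time: 40.5
tool_pos: [0.4722, -0.4191, 0.0844]
tool_rot: [0.001, 1.0, 0.0, -0.007]
contact_force: [-8.4, -2.5, -4.8]
gripper_width: 0.194
```

```bash
python3 plan.py .4776 -.4185 .0905 0; python3 -c "
from h import *
f=grab('scene');a=f['color'][230:360,100:260,::-1];cv2.imwrite('pics/s16c.png',cv2.resize(a,None,fx=4,fy=4))"
```

```text
t 40.5 pos [ 0.4722 -0.4191  0.0844] phi 0.0 tilt 0.83 w 16.4 F [-8.4 -2.5 -4.8]
shift mm tool [ 5.3 -0.5 -6.2] az 0.0 level ax,ay: [0.09 0.83]
```

View pics/s16c.png

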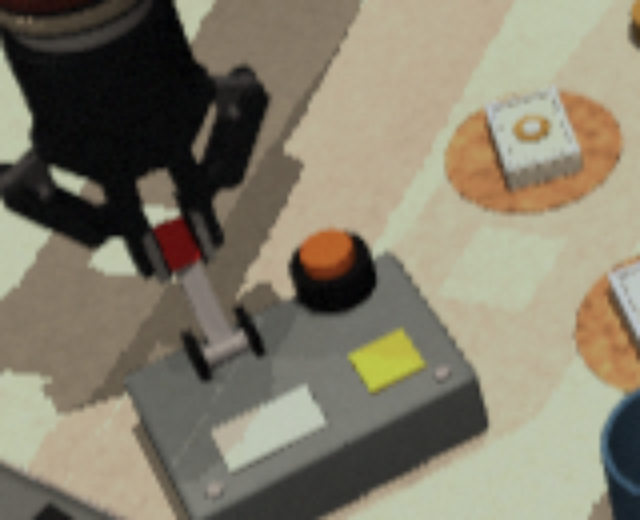

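>>> move_arm([
  {"tx": 0.007, "ty": 0, "tz": -0.006, "ax": 0, "ay": 0.4, "az": 0, "jaw": 230},
  {"tx": 0.0085, "ty": 0, "tz": -0.005, "ax": 0, "ay": 0, "az": 0, "jaw": 230},
  {"tx": 0.009, "ty": 0, "tz": -0.004, "ax": 0, "ay": 0, "az": 0, "jaw": 230},
  {"tx": 0.009, "ty": 0, "tz": -0.002, "ax": 0, "ay": 0, "az": 0, "jaw": 230},
  {"tx": 0.009, "ty": 0, "tz": -0.001, "ax": 0, "ay": 0, "az": 0, "jaw": 230},
])

```text
time: 41.05
tool_pos: [0.5064, -0.4192, 0.0982]
tool_rot: [-0.001, 1.0, 0.0, -0.017]
contact_force: [-7.1, -1.9, -3.5]
gripper_width: 0.188
```

```bash
python3 plan.py .521 -.4185 .096 0; python3 -c "
from h import *
f=grab('scene');a=f['color'][230:360,100:260,::-1];cv2.imwrite('pics/s17c.png',cv2.resize(a,None,fx=4,fy=4))"
```

```text
t 41.0 pos [ 0.5064 -0.4192  0.0982] phi 0.04 tilt 1.96 w 16.0 F [-7.1 -1.9 -3.5]
shift mm tool [14.6 -0.7  1.7] az 0.04 level ax,ay: [-0.13  1.95]
```

View pics/s17c.png

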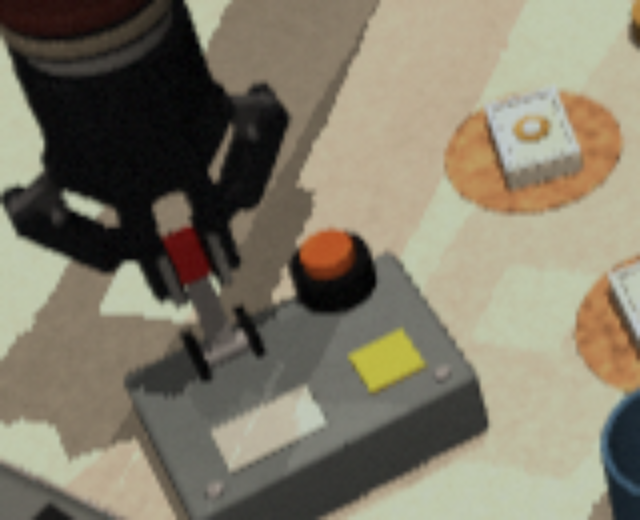

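Close to vertical. Continuing past balance toward the stop.

>>> move_arm([
  {"tx": 0.008, "ty": 0, "tz": 0, "ax": 0, "ay": 1, "az": 0, "jaw": 230},
  {"tx": 0.007, "ty": 0, "tz": 0.001, "ax": 0, "ay": 0.5, "az": 0, "jaw": 230},
  {"tx": 0.003, "ty": 0, "tz": 0.001, "ax": 0, "ay": 0, "az": 0, "jaw": 230},
  {"tx": 0, "ty": 0, "tz": 0, "ax": 0, "ay": 0, "az": 0, "jaw": 230},
])

```text
time: 41.5
tool_pos: [0.5202, -0.4192, 0.0977]
tool_rot: [-0.002, 1.0, 0.001, -0.012]
contact_force: [-3.6, -3.1, -6.5]
gripper_width: 0.185
```

```bash
python3 plan.py .523 -.4185 .096 0; python3 -c "
from h import *
f=grab('scene');a=f['color'][230:360,100:260,::-1];cv2.imwrite('pics/s18c.png',cv2.resize(a,None,fx=4,fy=4))"
```

```text
t 41.5 pos [ 0.5202 -0.4192  0.0977] phi 0.1 tilt 1.42 w 15.7 F [-3.6 -3.1 -6.5]
shift mm tool [ 2.9 -0.7  1.7] az 0.1 level ax,ay: [-0.27  1.39]
```

View pics/s18c.png

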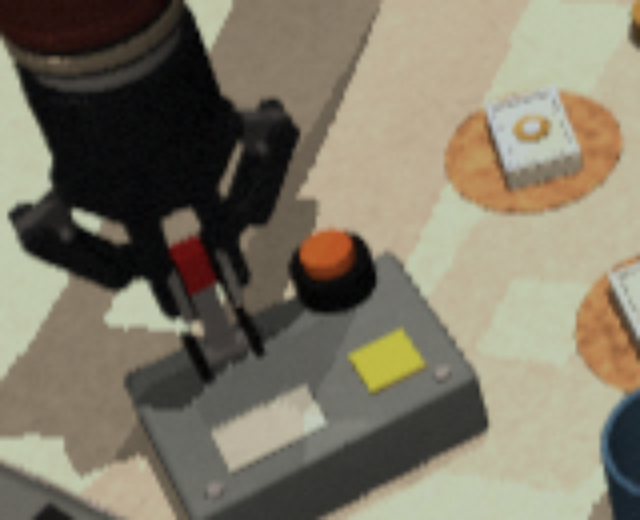

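>>> move_arm([
  {"tx": 0.005, "ty": 0, "tz": 0.001, "ax": 0, "ay": 0.5, "az": 0, "jaw": 230},
  {"tx": 0, "ty": 0, "tz": 0, "ax": 0, "ay": 0, "az": 0, "jaw": 230},
  {"tx": 0, "ty": 0, "tz": 0, "ax": 0, "ay": 0, "az": 0, "jaw": 130},
  {"tx": 0, "ty": 0, "tz": 0, "ax": 0, "ay": 0, "az": 0, "jaw": 130},
  {"tx": 0, "ty": 0, "tz": 0, "ax": 0, "ay": 0, "az": 0, "jaw": 130},
])

```text
time: 42.05
tool_pos: [0.526, -0.4194, 0.101]
tool_rot: [-0.002, 1.0, 0.001, -0.007]
contact_force: [0.3, 0.7, 0.0]
gripper_width: 0.492
```

```bash
python3 plan.py .523 -.4185 .17 0; python3 -c "
from h import *
f=grab('scene');a=f['color'][230:360,100:260,::-1];cv2.imwrite('pics/s19c.png',cv2.resize(a,None,fx=4,fy=4))"
```

```text
t 42.0 pos [ 0.526  -0.4194  0.101 ] phi 0.1 tilt 0.88 w 41.8 F [0.3 0.7 0. ]
shift mm tool [ -4.   -1.3 -69. ] az 0.1 level ax,ay: [-0.27  0.84]
```

View pics/s19c.png

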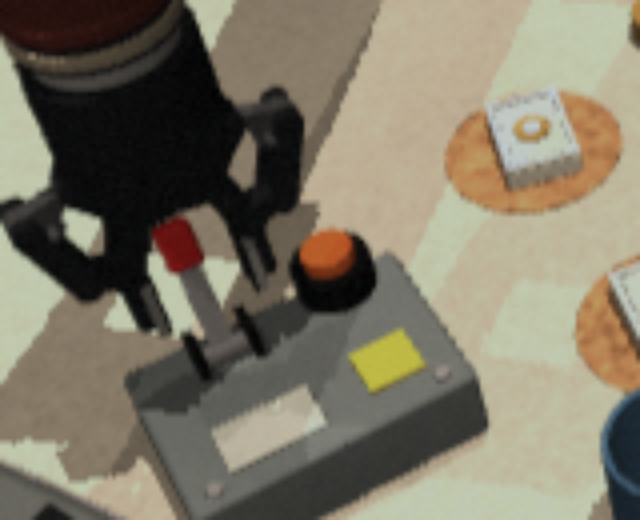

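The head dropped back toward the front at crop (178,245), so it hadn't passed balance. I'll let it settle and measure the angle from the image.

>>> move_arm([
  {"tx": 0, "ty": 0, "tz": -0.02, "ax": 0, "ay": 0, "az": 0, "jaw": 130},
  {"tx": 0, "ty": 0, "tz": -0.03, "ax": -0.3, "ay": 0.8, "az": 0, "jaw": 130},
  {"tx": 0, "ty": 0, "tz": -0.03, "ax": 0, "ay": 0, "az": 0, "jaw": 130},
  {"tx": 0, "ty": 0, "tz": 0, "ax": 0, "ay": 0, "az": 0, "jaw": 130},
])

```text
time: 42.5
tool_pos: [0.5286, -0.4191, 0.1853]
tool_rot: [0.0, 1.0, 0.002, 0.002]
contact_force: [-0.3, -0.2, 1.2]
gripper_width: 0.489
```

```bash
python3 plan.py .4515 -.4185 .12 0; python3 -c "
from h import *
f=grab('scene');a=f['color'][230:360,100:260,::-1];cv2.imwrite('pics/s20c.png',cv2.resize(a,None,fx=4,fy=4))
for a in np.arange(-1.3,.31,.1): print(round(a,2),np.round(proj(f,[.509+.06*np.sin(a),-.4185,.052+.06*np.cos(a)]),1),(np.round(proj(f,[.509+.06*np.sin(a),-.4185,.052+.06*np.cos(a)]),1)-[100,230])*4)
"
```

```text
t 42.5 pos [ 0.5286 -0.4191  0.1853] phi 0.17 tilt 0.2 w 41.6 F [-0.3 -0.2  1.2]
shift mm tool [-77.4  -0.9  65. ] az 0.17 level ax,ay: [ 0.05 -0.19]
-1.3 [144.4 295. ] [177.6 260. ]
-1.2 [143.9 293.8] [175.6 255.2]
-1.1 [143.6 292.7] [174.4 250.8]
-1.0 [143.4 291.8] [173.6 247.2]
-0.9 [143.3 291.2] [173.2 244.8]
-0.8 [143.4 290.9] [173.6 243.6]
-0.7 [143.6 290.8] [174.4 243.2]
-0.6 [143.9 291. ] [175.6 244. ]
-0.5 [144.3 291.4] [177.2 245.6]
-0.4 [144.8 292.1] [179.2 248.4]
-0.3 [145.5 293.1] [182.  252.4]
-0.2 [146.3 294.3] [185.2 257.2]
-0.1 [147.2 295.7] [188.8 262.8]
0.0 [148.2 297.4] [192.8 269.6]
0.1 [149.3 299.4] [197.2 277.6]
0.2 [150.4 301.5] [201.6 286. ]
0.3 [151.7 303.8] [206.8 295.2]
```

View pics/s20c.png

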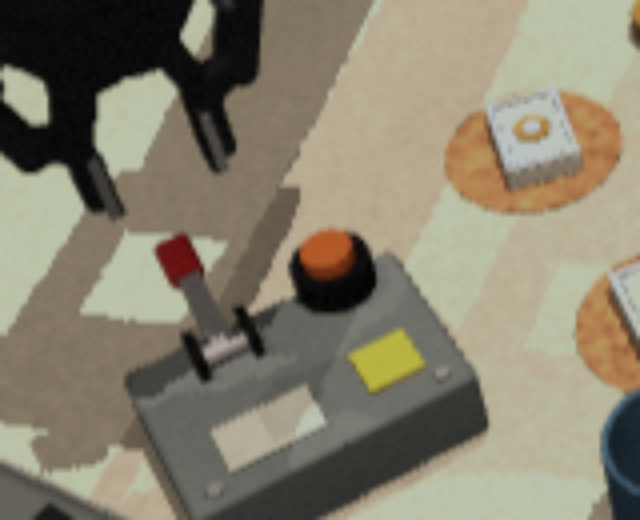

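The lever is back down, and the image angles show the pads slid about 12 mm along the head during the second half. I'll regrip slightly lower and carry further, checking the angle by image.

>>> move_arm([
  {"tx": -0.025, "ty": 0, "tz": 0, "ax": 0, "ay": -0.2, "az": 0, "jaw": 130},
  {"tx": -0.03, "ty": 0, "tz": 0.01, "ax": 0, "ay": 0, "az": 0, "jaw": 130},
  {"tx": -0.018, "ty": 0, "tz": 0.02, "ax": 0, "ay": 0, "az": 0, "jaw": 130},
  {"tx": -0.002, "ty": 0, "tz": 0.02, "ax": 0, "ay": 0, "az": 0, "jaw": 130},
  {"tx": 0, "ty": 0, "tz": 0, "ax": 0, "ay": 0, "az": 0, "jaw": 130},
  {"tx": 0, "ty": 0, "tz": 0, "ax": 0, "ay": 0, "az": 0, "jaw": 130},
])

```text
time: 43.15
tool_pos: [0.4504, -0.4161, 0.1274]
tool_rot: [-0.003, 1.0, 0.002, -0.002]
contact_force: [0.6, -0.2, 0.5]
gripper_width: 0.489
```

```bash
python3 plan.py .4515 -.4185 .05 0
```

```text
t 43.1 pos [ 0.4504 -0.4161  0.1274] phi 0.28 tilt 0.37 w 41.5 F [ 0.6 -0.2  0.5]
shift mm tool [ 1.3  2.8 77.3] az 0.28 level ax,ay: [-0.32  0.19]
```

>>> move_arm([
  {"tx": 0.001, "ty": 0.003, "tz": 0.01, "ax": -0.3, "ay": 0.2, "az": 0.3, "jaw": 130},
  {"tx": 0, "ty": 0, "tz": 0.02, "ax": 0, "ay": 0, "az": 0, "jaw": 130},
  {"tx": 0, "ty": 0, "tz": 0.02, "ax": 0, "ay": 0, "az": 0, "jaw": 130},
  {"tx": 0, "ty": 0, "tz": 0.015, "ax": 0, "ay": 0, "az": 0, "jaw": 130},
  {"tx": 0, "ty": 0, "tz": 0.007, "ax": 0, "ay": 0, "az": 0, "jaw": 130},
  {"tx": 0, "ty": 0, "tz": 0, "ax": 0, "ay": 0, "az": 0, "jaw": 130},
])

```text
time: 43.75
tool_pos: [0.4559, -0.4217, 0.0551]
tool_rot: [0.003, 1.0, 0.0, 0.003]
contact_force: [-0.0, 0.6, -0.4]
gripper_width: 0.492
```

```bash
python3 plan.py .4515 -.4185 .05 0
```

```text
t 43.8 pos [ 0.4559 -0.4217  0.0551] phi 0.06 tilt 0.49 w 41.8 F [-0.   0.6 -0.4]
shift mm tool [-4.4 -3.2  5.1] az 0.06 level ax,ay: [ 0.34 -0.34]
```

>>> move_arm([
  {"tx": -0.004, "ty": -0.003, "tz": 0.005, "ax": 0.3, "ay": -0.3, "az": 0, "jaw": 130},
  {"tx": 0, "ty": 0, "tz": 0, "ax": 0, "ay": 0, "az": 0, "jaw": 130},
  {"tx": 0, "ty": 0, "tz": 0, "ax": 0, "ay": 0, "az": 0, "jaw": 240},
  {"tx": 0, "ty": 0, "tz": 0, "ax": 0, "ay": 0, "az": 0, "jaw": 240},
  {"tx": 0, "ty": 0, "tz": 0, "ax": 0, "ay": 0, "az": 0, "jaw": 240},
  {"tx": 0, "ty": 0, "tz": 0, "ax": 0, "ay": 0, "az": 0, "jaw": 240},
])

```text
time: 44.35
tool_pos: [0.4528, -0.4191, 0.0522]
tool_rot: [0.001, 1.0, 0.0, 0.001]
contact_force: [0.1, -0.6, -2.1]
gripper_width: 0.197
```

```bash
python3 plan.py .4515 -.4185 .05 0
```

```text
t 44.4 pos [ 0.4528 -0.4191  0.0522] phi 0.02 tilt 0.2 w 16.7 F [ 0.1 -0.6 -2.1]
shift mm tool [-1.3 -0.6  2.2] az 0.02 level ax,ay: [ 0.12 -0.15]
```

>>> move_arm([
  {"tx": 0.003, "ty": 0, "tz": -0.0085, "ax": 0, "ay": 0, "az": 0, "jaw": 240},
  {"tx": 0.0045, "ty": 0, "tz": -0.008, "ax": 0, "ay": 0, "az": 0, "jaw": 240},
  {"tx": 0.0055, "ty": 0, "tz": -0.007, "ax": 0, "ay": 0, "az": 0, "jaw": 240},
  {"tx": 0.0065, "ty": 0, "tz": -0.0065, "ax": 0, "ay": 0, "az": 0, "jaw": 240},
  {"tx": 0.0075, "ty": 0, "tz": -0.005, "ax": 0, "ay": 0, "az": 0, "jaw": 240},
])

```text
time: 44.85
tool_pos: [0.4717, -0.419, 0.0805]
tool_rot: [0.0, 1.0, 0.0, -0.009]
contact_force: [-8.8, -2.6, -3.7]
gripper_width: 0.194
```

```bash
python3 plan.py .4872 -.4185 .0915 0
```

```text
t 44.9 pos [ 0.4717 -0.419   0.0805] phi 0.02 tilt 1.08 w 16.5 F [-8.8 -2.6 -3.7]
shift mm tool [ 15.3  -0.5 -11.3] az 0.02 level ax,ay: [0.02 1.08]
```

>>> move_arm([
  {"tx": 0.006, "ty": 0, "tz": -0.005, "ax": 0, "ay": -1, "az": 0, "jaw": 240},
  {"tx": 0.006, "ty": 0, "tz": -0.004, "ax": 0, "ay": -2, "az": 0, "jaw": 240},
  {"tx": 0.006, "ty": 0, "tz": -0.003, "ax": 0, "ay": -2, "az": 0, "jaw": 240},
])

```text
time: 45.15
tool_pos: [0.4829, -0.4191, 0.0889]
tool_rot: [-0.001, 0.998, -0.001, -0.064]
contact_force: [-7.0, -1.0, -2.9]
gripper_width: 0.198
```

```bash
python3 plan.py .4872 -.4185 .0915 0; python3 -c "
from h import *
f=grab('scene');a=f['color'][230:360,100:260,::-1];cv2.imwrite('pics/s21c.png',cv2.resize(a,None,fx=4,fy=4))"
```

```text
t 45.1 pos [ 0.4829 -0.4191  0.0889] phi -0.05 tilt 7.34 w 16.8 F [-7.  -1.  -2.9]
shift mm tool [ 3.9 -0.6 -3.2] az -0.05 level ax,ay: [-0.15  7.32]
```

View pics/s21c.png

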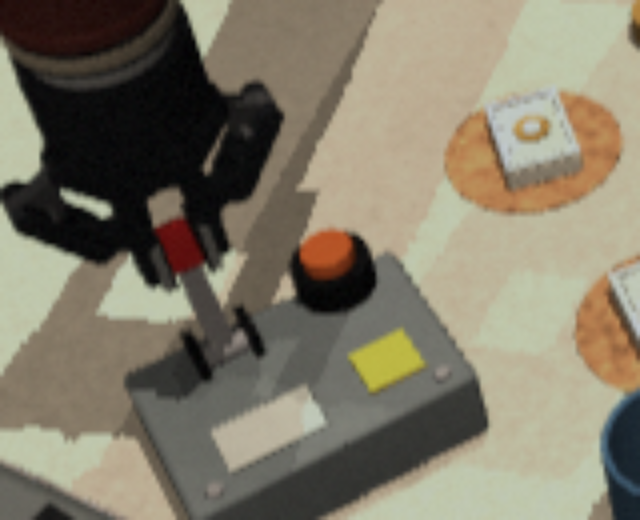

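>>> move_arm([
  {"tx": 0.009, "ty": 0, "tz": -0.0035, "ax": 0, "ay": -2, "az": 0, "jaw": 240},
  {"tx": 0.009, "ty": 0, "tz": -0.003, "ax": 0, "ay": -2, "az": 0, "jaw": 240},
  {"tx": 0.009, "ty": 0, "tz": -0.0025, "ax": 0, "ay": -2, "az": 0, "jaw": 240},
])

```text
time: 45.5
tool_pos: [0.504, -0.4192, 0.0945]
tool_rot: [-0.003, 0.992, -0.001, -0.13]
contact_force: [-9.8, -1.0, -2.5]
gripper_width: 0.193
```

```bash
python3 plan.py .50 -.4185 .0925 0; python3 -c "
from h import *
f=grab('scene');a=f['color'][230:360,100:260,::-1];cv2.imwrite('pics/s22c.png',cv2.resize(a,None,fx=4,fy=4))"
```

```text
t 45.5 pos [ 0.504  -0.4192  0.0945] phi -0.12 tilt 14.93 w 16.4 F [-9.8 -1.  -2.5]
shift mm tool [-3.3 -0.6  3. ] az -0.12 level ax,ay: [-0.34 14.76]
```

View pics/s22c.png

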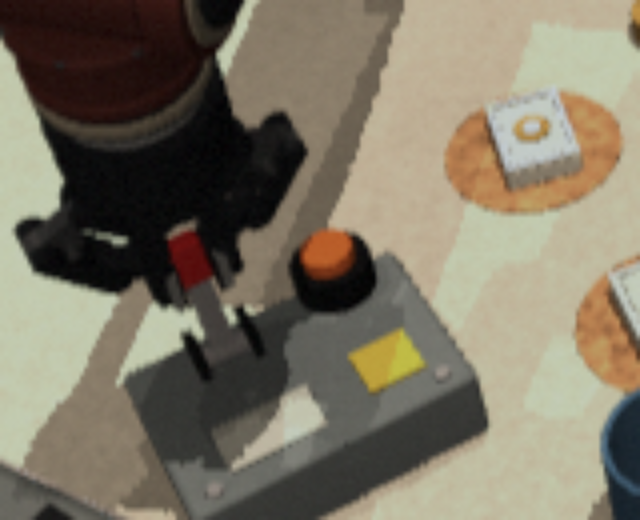

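Angle is about −0.1 now. Continuing.

>>> move_arm([
  {"tx": 0.009, "ty": 0, "tz": -0.002, "ax": 0, "ay": -2, "az": 0, "jaw": 240},
  {"tx": 0.009, "ty": 0, "tz": -0.002, "ax": 0, "ay": -2, "az": 0, "jaw": 240},
  {"tx": 0.008, "ty": 0, "tz": -0.001, "ax": 0, "ay": -2, "az": 0, "jaw": 240},
])

```text
time: 45.85
tool_pos: [0.5251, -0.4193, 0.0919]
tool_rot: [-0.005, 0.981, -0.002, -0.193]
contact_force: [-9.3, -1.0, -1.7]
gripper_width: 0.194
```

```bash
python3 plan.py .525 -.4185 .0925 0; python3 -c "
from h import *
f=grab('scene');a=f['color'][230:360,100:260,::-1];cv2.imwrite('pics/s23c.png',cv2.resize(a,None,fx=4,fy=4))"
```

```text
t 45.9 pos [ 0.5251 -0.4193  0.0919] phi -0.16 tilt 22.21 w 16.5 F [-9.3 -1.  -1.7]
shift mm tool [-0.3 -0.8 -0.5] az -0.16 level ax,ay: [-0.48 21.65]
```

View pics/s23c.png

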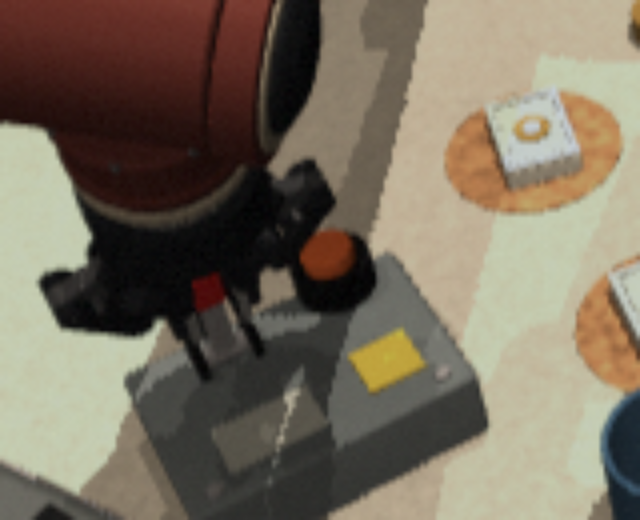

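Head at crop (208,290), so the angle is about +0.25, past balance and near the stop. Releasing.

>>> move_arm([
  {"tx": 0, "ty": 0, "tz": 0, "ax": 0, "ay": 0, "az": 0, "jaw": 240},
  {"tx": 0, "ty": 0, "tz": 0, "ax": 0, "ay": 0, "az": 0, "jaw": 150},
  {"tx": 0, "ty": 0, "tz": 0, "ax": 0, "ay": 0, "az": 0, "jaw": 150},
  {"tx": 0, "ty": 0, "tz": 0, "ax": 0, "ay": 0, "az": 0, "jaw": 150},
])

```text
time: 46.3
tool_pos: [0.5288, -0.4193, 0.094]
tool_rot: [-0.004, 0.982, -0.001, -0.19]
contact_force: [-0.3, 0.2, -0.5]
gripper_width: 0.408
```

```bash
python3 plan.py .525 -.4185 .0925 0; python3 -c "
from h import *
f=grab('scene');a=f['color'][230:360,100:260,::-1];cv2.imwrite('pics/s24c.png',cv2.resize(a,None,fx=4,fy=4))"
```

```text
t 46.3 pos [ 0.5288 -0.4193  0.094 ] phi -0.05 tilt 21.87 w 34.7 F [-0.3  0.2 -0.5]
shift mm tool [-2.9 -0.8  2.8] az -0.05 level ax,ay: [-0.45 21.34]
```

View pics/s24c.png

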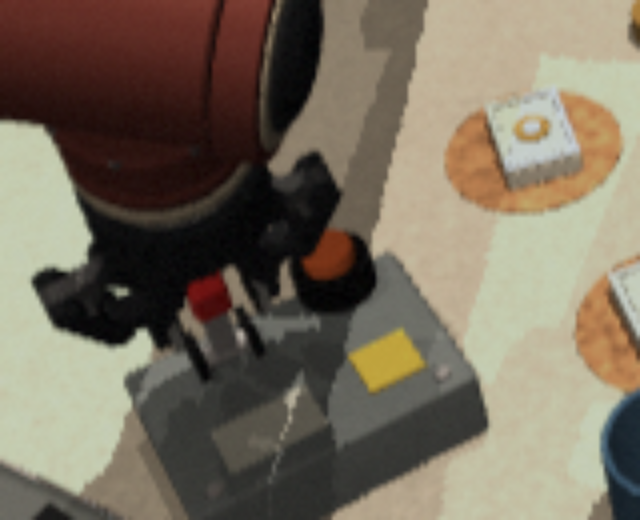

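The lever rests at its up stop (head at (209,297)). Retracting along the fingers.

>>> move_arm([
  {"tx": 0, "ty": 0, "tz": -0.015, "ax": 0, "ay": 0, "az": 0, "jaw": 150},
  {"tx": 0, "ty": 0, "tz": -0.025, "ax": 0, "ay": 0, "az": 0, "jaw": 150},
  {"tx": 0, "ty": 0, "tz": -0.03, "ax": 0, "ay": 0, "az": 0, "jaw": 150},
  {"tx": 0, "ty": 0, "tz": -0.03, "ax": 0, "ay": 5, "az": 0, "jaw": 150},
  {"tx": 0, "ty": 0, "tz": -0.03, "ax": 0, "ay": 5, "az": 0, "jaw": 150},
  {"tx": -0.02, "ty": 0, "tz": -0.02, "ax": 0, "ay": 5, "az": 0, "jaw": 150},
  {"tx": -0.04, "ty": 0.02, "tz": 0, "ax": 0, "ay": 5, "az": 0, "jaw": 150},
  {"tx": -0.04, "ty": 0.03, "tz": 0, "ax": 0, "ay": 0, "az": 0, "jaw": 150},
  {"tx": -0.04, "ty": 0.03, "tz": 0, "ax": 0, "ay": 0, "az": 0, "jaw": 150},
  {"tx": 0, "ty": 0, "tz": 0, "ax": 0, "ay": 0, "az": 0, "jaw": 150},
  {"tx": 0, "ty": 0, "tz": 0, "ax": 0, "ay": 0, "az": 0, "jaw": 150},
])

```text
time: 47.45
tool_pos: [0.4443, -0.5029, 0.2701]
tool_rot: [0.004, 1.0, 0.001, 0.0]
contact_force: [-0.7, 0.4, -0.0]
gripper_width: 0.408
```

```bash
python3 plan.py .3 -.5 .2 0; python3 meas.py; python3 -c "
from h import *
f=grab('scene','s25');f=grab('top','t25')"
```

```text
t 47.5 pos [ 0.4443 -0.5029  0.2701] phi 0.15 tilt 0.51 w 34.7 F [-0.7  0.4 -0. ]
shift mm tool [-144.3   -3.9   70.1] az 0.15 level ax,ay: [ 0.51 -0.01]
blue [ 0.51  -0.046] 176.0 [0.052 0.034] 1.0 [325. 267.]
blue [0.518 0.054] 175.9 [0.052 0.034] 1.0 [281. 259.]
blue [ 0.609 -0.054] 175.2 [0.053 0.034] 1.0 [332. 224.]
blue [0.616 0.048] 176.2 [0.053 0.034] 1.0 [289. 217.]
cream [ 0.419 -0.2  ] 165.5 [0.063 0.045] 0.0 [390. 314.]
cream [ 0.588 -0.204] 169.7 [0.063 0.045] 0.0 [397. 240.]
cream [ 0.754 -0.081] 5.8 [0.048 0.049] 0.0 [349. 166.]
```

View pics/s25.png

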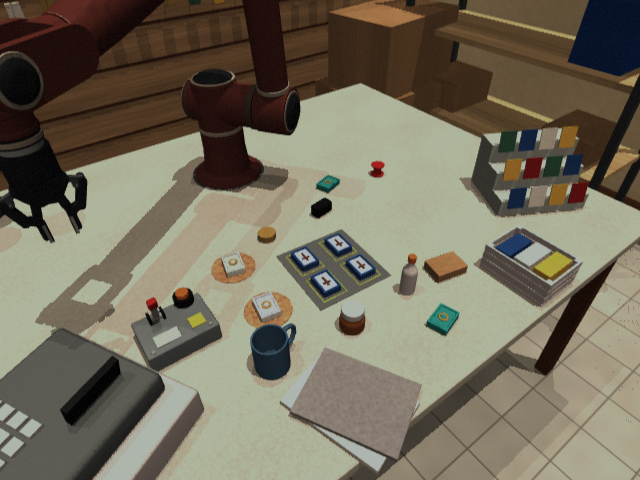

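View pics/t25.png

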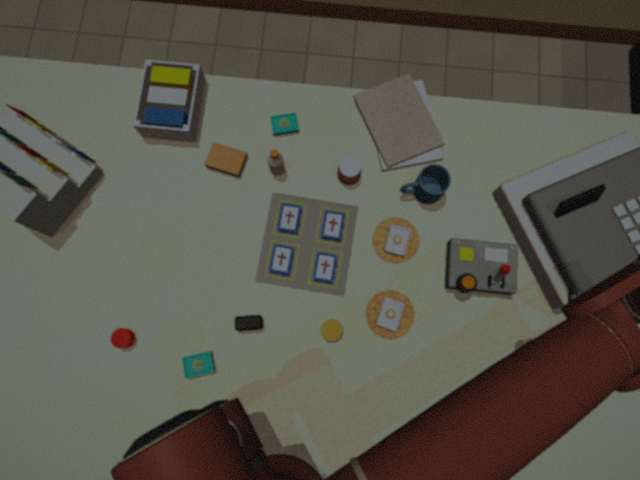

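The lever is up (head at (505,269) in the top view, same as at the start). All four blues are inside the outlines, both creams are on the corks, and the bystanders haven't moved. Handing in.

```bash
python3 -c "
from plant import manip
print(manip.job_done())"
```

```text
the job is handed in; nothing more can be done
None
```

The changeover is done and handed in at about 48 s. I pressed the test button and confirmed the lever had dropped. I then slid both cream plaques onto the corks, one on each, and slid all four blue plaques into a bay each. Last, I lifted the lever back onto its stop.

**Last checks (pictures just before handing in):**
- **Blues:** each is within about 2 mm and 1° of its bay centre, inside the yellow outline.
- **Creams:** each is within about 3 mm of its cork's centre.
- **Lever:** it was up with the gripper withdrawn, with its head where it was at the start.
- **Other things:** they looked unmoved by eye; I did not measure them.

**Things that went wrong and were mended:**
- **Third blue:** my first grip closed over the top of it. It stayed flat and did not move, and a lower second grip held.
- **Lever:** on the first lift the pads slid along the head before it passed balance, so it fell back when I let go. The second lift, turning the tool with the lever, left it up.

I saw no knocked plaque.

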